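# Pull the red fuse carrier from the bench fuse box

## Task

Take the bench circuit out of service: swing the fuse box's clear door fully open by its black bar handle, pull the red fuse carrier straight out of its sprung socket, set it down gently in the blue tray and let go, then shut the door completely. The black carrier stays plugged in; do not disturb the bottle, the tape roll or the orange meter.

Things in the scene. Friction and masses are not known exactly. Their poses are not given: they have to be found in the camera images.
- fuse_box: Grey fuse box fixed on the bench, 200 mm wide (y), 185 deep (x), 185 high at the back. Origin: centre of underside; x to its back, y left, z up. Its face slopes 35 deg: outward normal n = (-0.574,0,0.819), uphill u = (0.819,0,0.574) in its frame. The face is a recess, 148 mm along u by 188 along y, 54 deep; two sockets in its floor at y = +42 and -42 mm, pointing along n. The door lies on the rim.
- fuse_door (a joint): Hinge of the clear, grey-framed door (156 mm along u, 200 wide) over the recess. 0 = shut, 1.66 rad = fully open at its stop. It turns about the box's +y axis, hinged along the uphill edge; the lower edge with the handle swings up and over. It stays where it is left; moving it takes 2 to 6 N at the handle.
- door_handle (a point): Centre of the door's black round bar handle: 12 mm thick, 90 mm free length between its posts, parallel to the hinge (box y axis). The bar's centre stands 44 mm off the middle of the 5 mm door panel, 12 mm in from its free lower edge. Axes are the door's: y along the bar, z out of the panel, -x towards the free edge.
- door_hinge (a point): Point on the door's hinge line, at the middle of its width. The bar handle lies 144 mm along the door's -x and 44 mm along the door's z from here.
- red_carrier: Red fuse carrier: block 24 mm thick (x), 56 wide (y; upper third 48), 44 high (z), copper foot below 40 wide, 12 thick, 27 long. Origin: centre of the block's underside, on the recess floor when plugged in, in the left or right socket. z points out of the socket (35 deg off vertical), x uphill. A sprung detent lets go at 10 to 20 N along z within 10 mm; free after 30 mm. Grip across x. 0.12 kg.
- red_carrier_grip (a point): Point inside the red block on its z axis, 24 mm above its origin (20 mm under its top): the place to grip.
- black_carrier: Black fuse carrier of the same shape, in the other socket; it stays plugged in.
- tray: Loose open blue tray, 180 mm (x) by 160 mm (y), 40 mm high, walls and floor 4 mm, 0.5 kg. Origin: centre of its underside.
- pump_bottle: White bottle, 66 mm across, 117 mm high, standing loose on the bench. Bystander. Origin: centre of its underside.
- tape_roll: Roll of masking tape lying flat, 94 mm across, 25 mm high. Bystander. Origin: centre of its underside.
- tester: Orange hand-held meter lying on the bench, 62 x 85 x 35 mm. Bystander. Origin: centre of its underside.

How it is judged:
By the outcome, as a careful person would: the job done as asked, in the order asked, and still so for the second after the job is handed in, with the robot touching nothing.
It also fails if it takes over 72 s, if anything falls off the work surface, if the arm or the gripper's body presses on something with over 40 N, if the wrist force passes 120 N, or if a joint passes its speed limit or range.

## Robot

A 6-joint arm with a two-finger parallel gripper is mounted at the origin on a cart in front of the work surface, level with it; the furniture and walls round the work are solid. World frame = base frame: x ahead of the robot, y to its left, z up, the work surface at z = 0. Lengths are in m, angles in degrees, forces in N, time in s.
With the tool pointing down it reaches from about 0.35 to 0.875 m from the base axis. Payload 4.2 kg.
Tool frame: the origin (TCP) lies midway between the tips of the shut fingers; the grasp point (between the pads) lies 19 mm behind it; z points along the fingers, y is the line along which they close (so a half turn about z gives the same grasp; the last joint's range is limited). The gripper opens to 87 mm and grips with 3 to 60 N. Pads are 19 mm wide; open, the fingers measure 117 mm over their backs; the gripper's body (75 mm by 190 mm) begins 51 mm behind the grasp point.
Start: joints at [91.765, 22.042, 0.453, 0, -68.411, -14.817], TCP at [0.141, 0.609, 0.223] pointing down, gripper open.
Joint ranges: [-179.83, 179.83], [-69.29, 118.12], [-61.27, 80.66], [-181.25, 117.63], [-171.15, -9.14], [-177.46, 177.46]. Speed limits (degrees/s): [159.86, 159.86, 180, 180, 180, 180].

## Interface

Orientations are given as a 3x3 rotation matrix whose columns are the frame's x, y, z axes.
In Python, from station import * gives the robot as it stands.
- The arm moves only by the tool move_arm, never from a script. Its argument "targets" is text: rows parted by semicolons, each of 4 numbers parted by spaces: the shift along the world's x, y, z in units of 25 mm (1.0 is 25 mm), then the turn about the world's z in units of 5 degrees (1.0 is 5 degrees). In form: tx ty tz spin; .... A call has 1 to 10 rows; each row shifts and turns the commanded pose from where the row before left it; what a row does not reach is not made up. A row lasts 1/12 s, in which the tool goes at most 41.7 mm and 7.16 degrees, less where a joint would pass 70% of its speed; a pose out of reach is approached as far as the arm can. A call is refused whole if a number of a shift passes 1 or a number of a turn 1, either way. A call with a gripper value outside its range is refused whole. "gripper" is the finger opening in mm, from 0 to 87, set as the call begins (left out, the last holds). The fingers move at their own pace and stop on an object; the grip force is fixed at half the most. Time passes only in rows, so rows that do not move let the fingers close. It gives the time, the measured TCP pose, the force, the opening and the grip force at its end, in the units of the state.
- sense(): the state, without advancing time (a new reading comes with each control period).
- capture(name): name is "side" or "top"; returns a dict with "image" (480x640x3 uint8, blue, green, red), "fx", "fy", "cx", "cy" (pixels), "world_from_camera" (4x4, takes a point from camera to world coordinates). Camera axes: x right, y up, looking along -z (the intrinsics and any distortion apply to the point x, -y, -z); pixel columns grow to the right and rows downward; lengths in m; the calibration is good to about 2 mm. A picture is of the moment at which its call begins. There is no depth.
- finish_job(): hands the job in; it is judged then, once.
The state is a dict: "time_s": time; "joints": joint angles; "joint_velocities": joint speeds; "effort": joint torques, N m; "tcp_pos": TCP position; "ee_rot": TCP orientation; "wrist_force": force on the tool from outside, world axes, zero at the start; "moment": the same for the moment, N m; "gripper_width": opening from 0.0 (shut) to 1.0 (fully open); "gripper_force": force on a finger pad.
Only numpy, scipy, OpenCV 4.12 (cv2) and the standard library are available. Lean on these libraries where they do the work, as an engineer would, in place of code of your own. Each camera call takes 0.05 s, during which the arm holds its last target. There are 200 camera calls.

## Working session

There is one attempt and no reset: what is moved stays moved. The work goes in short steps, Python scripts to look and compute and a tool call to move; the robot and the scene stay as the last step left them, time stands still between calls to the robot, and variables do not carry over. Pictures are saved under pics/ and viewed, at most 10 in all, crops included, and the job is handed in when it is done.

Besides the shell and the picture viewer there is one more tool, called after "Request:" by a JSON object that holds its "api" and its "payload". move_arm: Moves the arm, as the interface text tells. Its arguments: {"type":"object","properties":{"targets":{"type":"string"},"gripper":{"type":"number"}},"required":["targets"]}

```bash
mkdir -p pics; ls
python3 - <<'E'
from station import *
import cv2,numpy as np
for n in("side","top"):
    c=capture(n);cv2.imwrite(f"pics/{n}0.png",c["image"]);print(n,c["fx"],c["fy"],c["cx"],c["cy"],np.round(c["world_from_camera"],4).tolist(),[k for k in c])
s=sense();print(s)
E
```

```text
pics
side 576.2042211752207 576.2042211752207 325.384656016192 249.5221115263809 [[-0.9988, -0.0008, -0.0486, 0.5066], [-0.0444, -0.3898, 0.9198, 1.0906], [-0.0197, 0.9209, 0.3893, 0.6423], [0.0, 0.0, 0.0, 1.0]] ['image', 'fx', 'fy', 'cx', 'cy', 'world_from_camera']
top 561.2233817610669 561.2233817610669 322.3692279262832 238.92221573050662 [[0.039, 0.979, -0.2002, 0.279], [-0.9992, 0.0385, -0.0064, -0.1465], [0.0014, 0.2003, 0.9797, 1.5266], [0.0, 0.0, 0.0, 1.0]] ['image', 'fx', 'fy', 'cx', 'cy', 'world_from_camera']
{'time_s': 0.1, 'joints': array([ 9.17637552e+01,  2.20873965e+01,  3.87386722e-01, -2.62598600e-02,
       -6.84113654e+01, -1.48161236e+01]), 'joint_velocities': array([-0.15868974, -0.02403339,  0.1714221 ,  0.05814926, -0.05799966,
        0.0676608 ]), 'effort': array([-5.76794446e-04, -3.91691458e+01,  1.87934625e+01,  4.23196837e+00,
        1.34052912e-02, -7.86307442e-05]), 'tcp_pos': array([0.14101279, 0.60832762, 0.22155407]), 'ee_rot': array([[ 9.74125876e-01, -2.26005850e-01, -3.66139663e-04],
       [-2.26006130e-01, -9.74123916e-01, -1.95602141e-03],
       [ 8.54068776e-05,  1.98816087e-03, -9.99998020e-01]]), 'wrist_force': array([ 0.35032384,  0.71677862, -0.68962731]), 'moment': array([0.0077078 , 0.0147511 , 0.02601858]), 'gripper_force': 0.0, 'gripper_width': 1.0029310386444472}
```

View pics/side0.png

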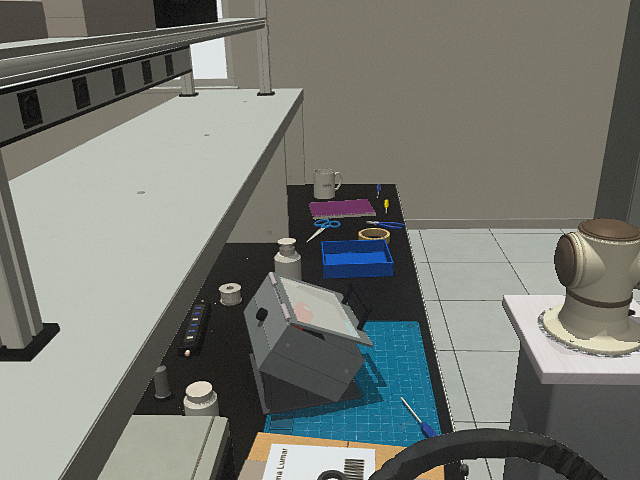

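View pics/top0.png

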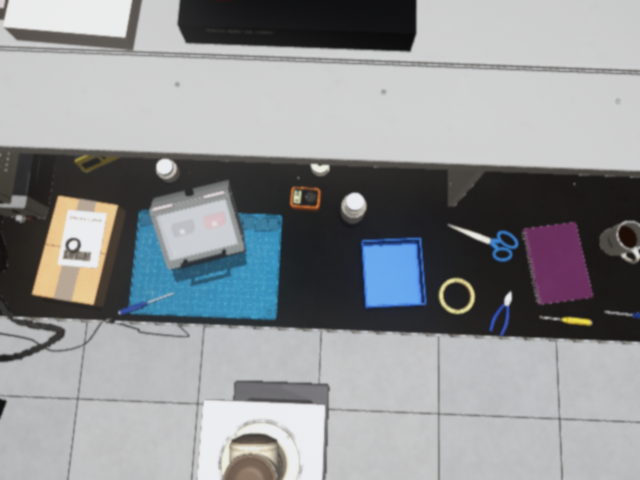

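The side picture shows the box at about (305,340), its door sloping down to the right, with the tray at (357,258). The top picture shows the box at about (197,225), red carrier on the right at about (213,220), the tray at (393,272), meter (305,197), bottle (353,207) and tape (457,295). The shelf covers everything above row 160. I'll zoom in on the box.

```bash
cat > h.py <<'E'
import numpy as np,cv2
from station import *
def ray(c,p):
    d=np.array([(p[0]-c["cx"])/c["fx"],-(p[1]-c["cy"])/c["fy"],-1.]);T=np.array(c["world_from_camera"])
    return T[:3,3],T[:3,:3]@d
def onz(c,p,z):
    o,d=ray(c,p);return o+d*(z-o[2])/d[2]
def tri(c1,p1,c2,p2):
    o1,d1=ray(c1,p1);o2,d2=ray(c2,p2)
    d1/=np.linalg.norm(d1);d2/=np.linalg.norm(d2)
    s=np.linalg.lstsq(np.c_[d1,-d2],o2-o1,rcond=None)[0]
    a,b=o1+s[0]*d1,o2+s[1]*d2;return (a+b)/2,np.linalg.norm(a-b)
def px(c,P):
    T=np.array(c["world_from_camera"]);q=T[:3,:3].T@(np.array(P)-T[:3,3])
    return np.array([c["cx"]+c["fx"]*q[0]/-q[2],c["cy"]-c["fy"]*q[1]/-q[2]])
E
python3 - <<'E'
from h import *
a=cv2.imread("pics/top0.png")[165:285,130:270];cv2.imwrite("pics/tc.png",cv2.resize(a,None,fx=5,fy=5,interpolation=2))
a=cv2.imread("pics/side0.png")[260:420,235:395];cv2.imwrite("pics/sc.png",cv2.resize(a,(600,600),interpolation=2))
c=capture("top");hsv=cv2.cvtColor(c["image"],cv2.COLOR_BGR2HSV)
m=cv2.inRange(hsv,(105,120,60),(125,255,255));m[:, :340]=0;m[:,440:]=0
k=max(cv2.findContours(m,0,2)[0],key=cv2.contourArea);r=cv2.minAreaRect(k);b=cv2.boxPoints(r);print(r)
print([onz(c,p,.04).round(3).tolist() for p in b])
for n,p,z in (("tape",(457,295),.025),("bottle",(353,200),.117),("tester",(305,197),.035)):print(n,onz(c,p,z).round(3))
E
```

```text
((393.1603088378906, 272.22589111328125), (70.2315444946289, 63.12617492675781), 86.633544921875)
[[0.586, -0.237, 0.04], [0.603, -0.408, 0.04], [0.414, -0.419, 0.04], [0.398, -0.253, 0.04]]
tape [ 0.447 -0.503  0.025]
bottle [ 0.673 -0.213  0.117]
tester [ 0.7   -0.084  0.035]
```

View pics/tc.png

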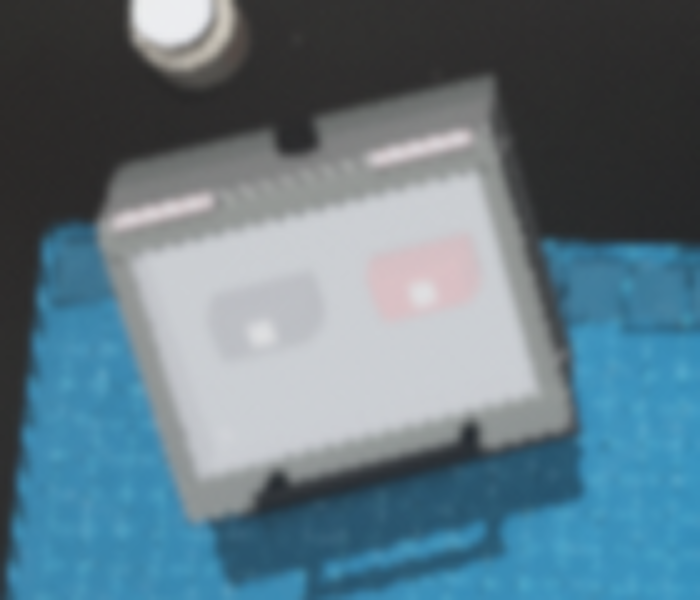

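View pics/sc.png

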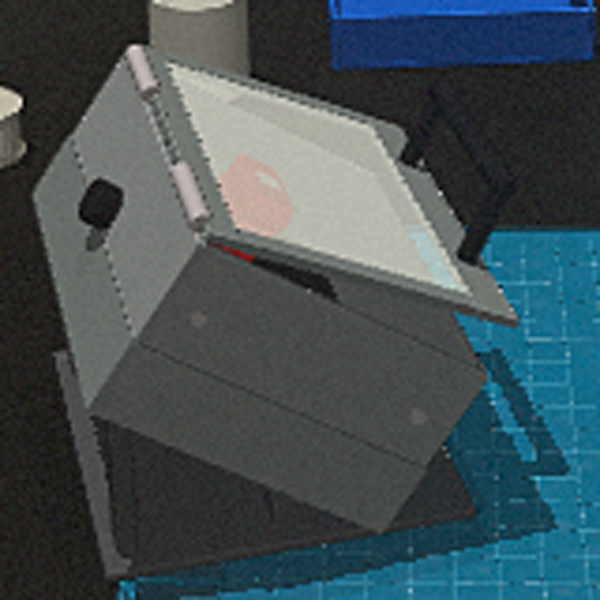

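The top crop shows the hinge barrels from (110,222) to (472,135). The free corners of the door are at (195,520) and (575,430), and the bar runs along about (265,500) to (475,440). In the side crop the hinge ends are at (203,225) and (133,47), the near free corner is at (517,323), and the bar runs (435,90) to (515,190). The door stands a little ajar.

Run:
```python
from h import *
t=capture("top");s=capture("side")
T=lambda x,y:(130+x/5,165+y/5); S=lambda x,y:(235+x/3.75,260+y/3.75)
P={}
for n,a,b in (("hingeL",(112,220),(203,222)),("hingeR",(472,137),(133,48)),("freeL",(195,521),(517,322)),("barL",(265,497),(513,190)),("barR",(472,437),(435,92))):
    p,e=tri(t,T(*a),s,S(*b));P[n]=p;print(n,p.round(4),"gap",round(e,4))
h=P["hingeR"]-P["hingeL"];print("hinge len",np.linalg.norm(h),"bar len",np.linalg.norm(P["barR"]-P["barL"]),"dir",np.degrees(np.arctan2(h[0],-h[1])))
hm=(P["hingeL"]+P["hingeR"])/2;bm=(P["barL"]+P["barR"])/2;print("hinge mid",hm,"bar mid",bm,"dist(150.6)",np.linalg.norm(hm-bm),"free-hinge(156)",np.linalg.norm(P["freeL"]-P["hingeL"]))
# rim front corner on box side panel, near side
y=-h/np.linalg.norm(h)
for a in ((485,375),(380,530),(92,412),(35,195),(205,240)):
    o,d=ray(s,S(*a));q=o+d*(((P["hingeL"]+y*0-o)@y)/(d@y));print(a,q.round(4))
# shelf edge / red dot
import math
for z in (.3,.4,.5,.6,.7):print(z,onz(t,(250,158),z).round(3),onz(s,(300,90),z).round(3))
```

```text
hingeL [0.6114 0.2853 0.1803] gap 0.0032
hingeR [0.663  0.1107 0.1798] gap 0.0004
freeL [0.4742 0.2504 0.1089] gap 0.0009
barL [0.4783 0.2049 0.1523] gap 0.0073
barR [0.5136 0.1045 0.1529] gap 0.0047
hinge len 0.18206346362651274 bar len 0.10644086303860094 dir 16.463274912663508
hinge mid [0.63721347 0.19803422 0.18008467] bar mid [0.49593095 0.15473902 0.15259845] dist(150.6) 0.15030208343094792 free-hinge(156) 0.15862860898023803
(485, 375) [0.488  0.2492 0.0795]
(380, 530) [0.5367 0.2638 0.0031]
(92, 412) [0.6611 0.3003 0.0928]
(35, 195) [0.6772 0.3047 0.2036]
(205, 240) [0.6094 0.2848 0.1708]
0.3 [0.713 0.035 0.3  ] [ 0.743 -1.54   0.3  ]
0.4 [0.677 0.02  0.4  ] [ 0.674 -0.771  0.4  ]
0.5 [0.642 0.005 0.5  ] [ 0.605 -0.003  0.5  ]
0.6 [ 0.607 -0.009  0.6  ] [0.536 0.766 0.6  ]
0.7 [ 0.571 -0.024  0.7  ] [0.467 1.534 0.7  ]
```

Request:
{"api": "move_arm", "payload": {"targets": "0 0 1 0;0 0 1 0;0 0 1 0;0 0 1 0;0 0 1 0;0 0 1 0;0 0 1 0;0 0 1 0"}}

```text
time_s: 0.92
tcp_pos: [0.1411, 0.6085, 0.4238]
ee_rot: [[0.974, -0.226, -0.0], [-0.226, -0.974, -0.0], [-0.0, 0.0, -1.0]]
wrist_force: [0.5, 1.5, 0.5]
gripper_width: 0.999
gripper_force: 0.0
```

Request:
{"api": "move_arm", "payload": {"targets": ".2 .97 0 0;.2 .97 0 0;.2 .97 0 0;.2 .97 0 0;.2 .97 0 0;.2 .97 0 0;.2 .97 0 0;.2 .97 0 0;.2 .97 0 0;.2 .97 0 0"}}

```text
time_s: 1.75
tcp_pos: [0.1835, 0.8202, 0.3946]
ee_rot: [[0.974, -0.225, 0.005], [-0.225, -0.974, 0.011], [0.003, -0.011, -1.0]]
wrist_force: [-1.1, 1.4, -2.8]
gripper_width: 1.004
gripper_force: 0.0
```

Request:
{"api": "move_arm", "payload": {"targets": ".2 .97 0 0;.2 .97 0 0;.2 .97 0 0;.2 .97 0 0;.2 .97 0 0;.2 .97 0 0"}}

```text
time_s: 2.25
tcp_pos: [0.1942, 0.8767, 0.3494]
ee_rot: [[0.974, -0.224, 0.029], [-0.226, -0.969, 0.101], [0.005, -0.104, -0.995]]
wrist_force: [0.3, 0.0, -0.0]
gripper_width: 0.998
gripper_force: 0.0
```

Overreaching tilts the tool outward, which is the direction the sloped face needs. Next I'll check whether the tilt grows and stays.

Request:
{"api": "move_arm", "payload": {"targets": ".2 .97 1 0;.2 .97 1 0;.2 .97 1 0;.2 .97 1 0;.2 .97 1 0;.2 .97 1 0;.2 .97 1 0;.2 .97 1 0;.2 .97 1 0;.2 .97 1 0"}}

```text
time_s: 3.08
tcp_pos: [0.1941, 0.8892, 0.4462]
ee_rot: [[0.973, -0.212, 0.086], [-0.228, -0.926, 0.302], [0.016, -0.313, -0.949]]
wrist_force: [-0.8, 0.5, -0.1]
gripper_width: 0.998
gripper_force: 0.0
```

Request:
{"api": "move_arm", "payload": {"targets": "-.2 -.97 0 0;-.2 -.97 0 0;-.2 -.97 0 0;-.2 -.97 0 0"}}

```text
time_s: 3.42
tcp_pos: [0.1765, 0.805, 0.4465]
ee_rot: [[0.973, -0.212, 0.087], [-0.228, -0.926, 0.3], [0.017, -0.311, -0.95]]
wrist_force: [0.1, 0.7, 1.9]
gripper_width: 1.002
gripper_force: 0.0
```

Request:
{"api": "move_arm", "payload": {"targets": ".2 .97 1 0;.2 .97 1 0;.2 .97 1 0;.2 .97 1 0;.2 .97 1 0;.2 .97 1 0;.2 .97 1 0;.2 .97 1 0;.2 .97 1 0;.2 .97 1 0"}}

```text
time_s: 4.25
tcp_pos: [0.1887, 0.875, 0.5451]
ee_rot: [[0.973, -0.194, 0.128], [-0.232, -0.864, 0.448], [0.024, -0.465, -0.885]]
wrist_force: [-0.5, -0.6, -0.4]
gripper_width: 1.002
gripper_force: 0.0
```

Request:
{"api": "move_arm", "payload": {"targets": ".2 .97 1 0;.2 .97 1 0;.2 .97 1 0;.2 .97 1 0;.2 .97 1 0;.2 .97 1 0"}}

```text
time_s: 4.75
tcp_pos: [0.1926, 0.8979, 0.5801]
ee_rot: [[0.972, -0.175, 0.16], [-0.235, -0.797, 0.556], [0.03, -0.578, -0.815]]
wrist_force: [-0.4, 0.9, -0.4]
gripper_width: 1.003
gripper_force: 0.0
```

Tilt is now 35.4°. I'll retract and bring the tool round to the box with the spin included.

Request:
{"api": "move_arm", "payload": {"targets": "-.2 -1 -.3 -.65;-.2 -1 -.3 -.65;-.2 -1 -.3 -.65;-.2 -1 -.3 -.65;-.2 -1 -.3 -.65;-.2 -1 -.3 -.65;-.2 -1 -.3 -.65;-.2 -1 -.3 -.65;-.2 -1 -.3 -.65"}}

```text
time_s: 5.5
tcp_pos: [0.1518, 0.6964, 0.5221]
ee_rot: [[0.762, -0.516, 0.392], [-0.647, -0.633, 0.424], [0.029, -0.577, -0.817]]
wrist_force: [0.5, -0.2, -0.0]
gripper_width: 1.001
gripper_force: 0.0
```

Request:
{"api": "move_arm", "payload": {"targets": "-.2 -1 -.3 -.65;-.2 -1 -.3 -.65;-.2 -1 -.3 -.65;-.2 -1 -.3 -.65;-.2 -1 -.3 -.65;-.2 -1 -.3 -.65;-.2 -1 -.3 -.65;-.2 -1 -.3 -.65;-.2 -1 -.3 -.65;0 0 0 0"}}

```text
time_s: 6.33
tcp_pos: [0.1068, 0.4703, 0.4539]
ee_rot: [[0.35, -0.76, 0.547], [-0.936, -0.302, 0.179], [0.03, -0.575, -0.818]]
wrist_force: [0.2, -0.1, 0.1]
gripper_width: 1.005
gripper_force: 0.0
```

Request:
{"api": "move_arm", "payload": {"targets": ".98 -.94 -.67 -.2;.98 -.94 -.67 -.2;.98 -.94 -.67 -.2;.98 -.94 -.67 0;.98 -.94 -.67 0;.98 -.94 -.67 0;.98 -.94 -.67 0", "gripper": 60}}

```text
time_s: 6.92
tcp_pos: [0.2791, 0.3077, 0.3371]
ee_rot: [[0.303, -0.774, 0.556], [-0.953, -0.263, 0.154], [0.027, -0.576, -0.817]]
wrist_force: [1.2, 0.3, -0.6]
gripper_width: 0.695
gripper_force: 0.0
```

Request:
{"api": "move_arm", "payload": {"targets": ".98 -.94 -.67 0;.98 -.94 -.67 0;.98 -.94 -.67 0;.98 -.94 -.67 0;.98 -.94 -.67 0;.98 -.94 -.67 0;.98 -.94 -.67 0;0 0 0 0"}}

```text
time_s: 7.58
tcp_pos: [0.4448, 0.1455, 0.2273]
ee_rot: [[0.282, -0.78, 0.559], [-0.959, -0.25, 0.136], [0.034, -0.574, -0.818]]
wrist_force: [0.0, -0.3, -0.8]
gripper_width: 0.686
gripper_force: 0.0
```

Run:
```python
from h import *
s=capture("side")
a=s["image"][180:420,200:500];cv2.imwrite("pics/s1.png",cv2.resize(a,None,fx=2.5,fy=2.5,interpolation=2))
st=sense();print(st["tcp_pos"],st["ee_rot"].round(3),st["joints"])
```

```text
[0.44395394 0.14850212 0.22845616] [[ 0.287 -0.778  0.559]
 [-0.957 -0.253  0.14 ]
 [ 0.033 -0.576 -0.817]] [ 33.51978092  -9.34809963 -60.94409779  67.02049945 -12.06435427
 -79.41963106]
```

View pics/s1.png

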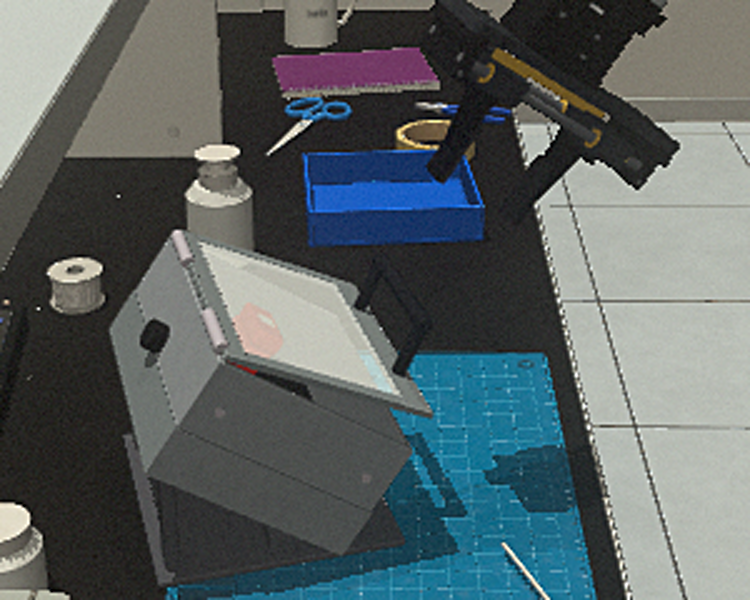

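The side picture shows the gripper wide along its closing line, above the bar. The bar is in its crop at (385,260)–(430,325), untouched. The shelf edge comes close to where the open door will be, so I'll locate it before lifting.

Run:
```python
from h import *
t=capture("top");s=capture("side")
g=t["image"]
for u in (60,250,300,420):print(u,g[120:200:4,u].mean(axis=1).round().astype(int) if g.ndim==3 else 0)
o,d1=ray(t,(60,152));_,d2=ray(t,(420,164));n=np.cross(d1,d2)
for p in ((302,92),(250,165),(200,240),(150,315)):
    q,d=ray(s,p);print(p,(q+d*(((o-q)@n)/(d@n))).round(3))
```

```text
60 [211 211 211 211 210 211 210 160  81  48  46  45  44  44  41  42  42  42
  42 154]
250 [214 214 214 213 213 213 213 213 213 126  83  49  48  47  45  45  44  44
  44  44]
300 [214 213 213 213 213 214 213 213 213 201  83  66  47  45  47  43  42  87
 169 157]
420 [215 214 214 214 214 214 214 214 213 214 209  90  60  41  40  38  37  37
  36  35]
(302, 92) [ 0.703 -1.178  0.34 ]
(250, 165) [0.673 0.19  0.409]
(200, 240) [0.668 0.534 0.418]
(150, 315) [0.666 0.701 0.422]
```

Shelf front edge is at about x 0.67, z 0.41. I'll grip the bar, open to about 80° with this wrist, and finish the opening later with a narrower wrist pose.

Request:
{"api": "move_arm", "payload": {"targets": ".42 .06 -.61 -.2;.42 .06 -.61 -.2;.42 .06 -.61 0;.42 .06 -.61 0;.42 .06 -.61 0;.42 .06 -.61 0;0 0 0 0"}}

```text
time_s: 8.32
tcp_pos: [0.4771, 0.1759, 0.1871]
ee_rot: [[0.253, -0.814, 0.523], [-0.965, -0.247, 0.082], [0.063, -0.526, -0.848]]
wrist_force: [-0.1, -0.4, 0.8]
gripper_width: 0.692
gripper_force: 0.0
```

Run:
```python
from h import *
s=capture("side")
a=s["image"][220:380,260:460];cv2.imwrite("pics/s2.png",cv2.resize(a,None,fx=3,fy=3,interpolation=2))
st=sense();print(st["tcp_pos"],st["ee_rot"].round(3),st["joints"],st["wrist_force"])
```

```text
[0.4763762  0.17500644 0.18706386] [[ 0.252 -0.814  0.523]
 [-0.966 -0.247  0.082]
 [ 0.063 -0.526 -0.848]] [ 26.41534516  -0.51304318 -59.37767728  87.75392178  -9.19445641
 -95.95710283] [-0.45547629  0.6754352  -0.14806288]
```

View pics/s2.png

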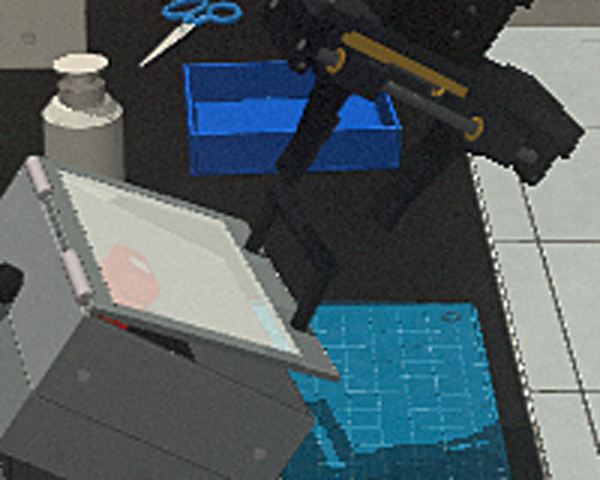

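The bar isn't reached: the picture shows the fingers still uphill and behind it, and joint 5 is at its limit (-9.2°). I'll fit the arm's link lengths from the states I have and check which tilts each target allows.

```bash
cat > k.py <<'E'
import numpy as np
from scipy.optimize import least_squares
from scipy.spatial.transform import Rotation as R
lo=np.array([-179.83,-69.29,-61.27,-181.25,-171.15,-177.46]);hi=np.array([179.83,118.12,80.66,117.63,-9.14,177.46])
def frames(q,s4=1):
    A=R.from_euler('z',q[0],degrees=True);B=A*R.from_euler('y',q[1],degrees=True);C=B*R.from_euler('y',-q[2],degrees=True)
    D=C*R.from_euler('x',s4*q[3],degrees=True);E=D*R.from_euler('y',-q[4],degrees=True)
    return A,B,C,E
def cols(q,s4):
    A,B,C,E=frames(q,s4);return np.c_[[0,0,1],A.apply([1,0,0]),B.apply([0,0,1]),C.apply([1,0,0]),C.apply([0,0,1]),E.apply([1,0,0])]
Q=[[91.76375,22.0874,.38739,-.02626,-68.41137,-14.81612],[33.51978,-9.3481,-60.94410,67.0205,-12.06435,-79.41963],[26.41535,-.51304,-59.37768,87.75392,-9.19446,-95.9571]]
X=[[.14101,.60833,.22155],[.44395,.1485,.22846],[.47638,.17501,.18706]];Z=[[0,-.002,-1],[.559,.14,-.817],[.523,.082,-.848]]
def fit(s4):
    M=np.vstack([cols(q,s4) for q in Q]);x=np.linalg.lstsq(M,np.ravel(X),rcond=1e-4)[0];return x,np.ravel(X)-M@x
S4=-1 if np.abs(fit(-1)[1]).max()<np.abs(fit(1)[1]).max() else 1
L=fit(S4)[0]
def fk(q):return cols(q,S4)@L,frames(q,S4)[3].apply([1,0,0])
def ik(p,d,q0=(16,20,0,0,-40)):
    f=lambda q:np.r_[(fk(q)[0]-p)*10,(fk(q)[1]-d)*2]
    r=least_squares(f,np.clip(q0,lo[:5]+.1,hi[:5]-.1),bounds=(lo[:5],hi[:5]));return r.x,fk(r.x)[0]-p,np.degrees(np.arccos(np.clip(fk(r.x)[1]@d,-1,1)))
E
python3 - <<'E'
from k import *
print(S4,L.round(4),fit(S4)[1].round(4).tolist());print([(fk(q)[1]-z).round(3).tolist() for q,z in zip(Q,Z)])
az=np.radians(16.5);e=np.array([np.cos(az),np.sin(az),0]);hz=np.array([.6372,.198,.180])
def show(n,P,t):
    d=e*np.sin(np.radians(t))+np.array([0,0,-np.cos(np.radians(t))])
    for b in ((16,20,0,0,-40),(16,20,-40,-170,-20)):
        q,dp,da=ik(P+.019*d,d,b);print(n,t,q.round(1),"err mm",(np.linalg.norm(dp)*1e3).round(1),"deg",da.round(1))
n=np.array([-.574,.819]);u=np.array([.819,.574])
pt=lambda a,b:hz+e*(u*a+n*b)[0]+np.array([0,0,(u*a+n*b)[1]])
for th in (8,40,80):
    a=np.radians(198.2-th)
    for t in (0,15,35):show(f"bar{th}",hz+.1506*(e*np.cos(a)+np.array([0,0,np.sin(a)])),t)
for k in (0,35,60):
    for t in (25,35):show(f"grip+{k}",pt(-.078,-.032+k*1e-3),t)
E
```

```text
1 [-0.5151  0.7564  0.0366 -0.2383  0.143  -0.4883] [0.1598, 0.006, -0.0065, 0.0177, -0.0212, 0.033, -0.0138, 0.0186, -0.0265]
[[0.0, 0.0, 0.0], [-0.212, 0.321, -0.0], [-0.142, 0.286, -0.0]]
bar8 0 [ 17.5  16.3  20.3  -0.  -94. ] err mm 0.0 deg 0.0
bar8 0 [  17.4  118.1   52.9 -179.6   -9.1] err mm 31.2 deg 33.9
bar8 15 [ 17.3  89.6  80.7  -0.2 -73.1] err mm 16.8 deg 7.0
bar8 15 [  17.2  118.1   53.5 -177.8   -9.1] err mm 19.3 deg 19.5
bar8 35 [ 16.8 118.1  66.6  -4.8  -9.1] err mm 35.4 deg 5.6
bar8 35 [  17.1  118.1   53.4 -178.   -10.7] err mm 1.9 deg 0.9
bar40 0 [ 17.5 -40.3 -59.   -0.  -68.8] err mm 5.9 deg 2.5
bar40 0 [ 17.5 -40.3 -59.   -0.  -68.8] err mm 5.9 deg 2.5
bar40 15 [ 17.3  64.4  33.5  -0.3 -44. ] err mm 0.0 deg 0.0
bar40 15 [  17.1    6.5  -61.3 -177.8   -9.1] err mm 17.4 deg 16.3
bar40 35 [17.1 53.6  0.3 -2.5 -9.1] err mm 7.2 deg 7.5
bar40 35 [  17.1    5.7  -61.3 -177.8   -9.1] err mm 10.4 deg 2.9
bar80 0 [ 17.4 -19.9 -59.    0.  -45.8] err mm 28.5 deg 5.1
bar80 0 [ 17.4 -19.9 -59.    0.  -45.8] err mm 28.5 deg 5.1
bar80 15 [ 17.2  -7.3 -59.   -0.3 -24.9] err mm 22
[... 296 characters left out ...]
30.  -179.5  -33.9] err mm 17.0 deg 10.8
grip+0 35 [  17.1  118.1   28.7 -179.5  -36.6] err mm 3.4 deg 2.2
grip+0 35 [  17.1  118.1   28.7 -179.5  -36.6] err mm 3.4 deg 2.2
grip+35 25 [ 17.   91.3  80.7  -0.4 -78.2] err mm 49.7 deg 23.9
grip+35 25 [  17.1  118.1   38.7 -179.3  -23. ] err mm 15.2 deg 8.6
grip+35 35 [  17.1  118.1   36.6 -179.3  -26.9] err mm 0.6 deg 0.3
grip+35 35 [  17.1  118.1   36.6 -179.3  -26.9] err mm 0.6 deg 0.3
grip+60 25 [ 16.4 118.1  61.2  -7.4  -9.1] err mm 52.7 deg 1.6
grip+60 25 [  17.1  118.1   45.5 -178.8  -14.2] err mm 13.2 deg 6.6
grip+60 35 [ 14.6 118.1  61.3 -22.9  -9.1] err mm 51.1 deg 11.2
grip+60 35 [  17.1  100.4   23.3 -179.1  -22. ] err mm 0.0 deg 0.0
```

Run:
```python
import k;from k import *
import itertools
def tool(q,s):
    E=lambda a,x:R.from_euler(a,x,degrees=True)
    return (E('z',q[0])*E('y',s[0]*q[1])*E('y',s[1]*q[2])*E('x',s[2]*q[3])*E('y',s[3]*q[4]))
for s in itertools.product((1,-1),repeat=4):
    err=[]
    for off in np.arange(-180,180,5):
        pass
    # allow constant tool offset: T_i^T z_i should be constant
    v=np.array([tool(q,s).inv().apply(z) for q,z in zip(Q,Z)]);print(s,v.round(2).tolist(),np.ptp(v,axis=0).max().round(3))
```

```text
(1, 1, 1, 1) [[-0.72, 0.0, -0.69], [-0.6, -0.8, -0.01], [-0.45, -0.87, 0.2]] 0.894
(1, 1, 1, -1) [[1.0, 0.0, 0.01], [-0.55, -0.8, -0.25], [-0.49, -0.87, 0.05]] 1.546
(1, 1, -1, 1) [[-0.72, -0.0, -0.69], [-0.67, 0.65, -0.35], [-0.5, 0.86, -0.11]] 0.856
(1, 1, -1, -1) [[1.0, -0.0, 0.01], [-0.47, 0.65, -0.6], [-0.44, 0.86, -0.27]] 1.472
(1, -1, 1, 1) [[-0.73, 0.0, -0.68], [0.99, -0.15, -0.06], [1.0, -0.01, -0.0]] 1.729
(1, -1, 1, -1) [[1.0, 0.0, -0.0], [0.93, -0.15, 0.35], [0.95, -0.01, 0.31]] 0.346
(1, -1, -1, 1) [[-0.73, -0.0, -0.68], [0.91, 0.0, -0.41], [0.95, 0.0, -0.32]] 1.678
(1, -1, -1, -1) [[1.0, -0.0, -0.0], [1.0, 0.0, 0.0], [1.0, 0.0, 0.0]] 0.001
(-1, 1, 1, 1) [[-1.0, 0.0, 0.0], [-0.34, -0.93, -0.12], [-0.44, -0.88, 0.2]] 0.935
(-1, 1, 1, -1) [[0.73, 0.0, -0.69], [-0.26, -0.93, -0.25], [-0.48, -0.88, 0.05]] 1.205
(-1, 1, -1, 1) [[-1.0, -0.0, 0.0], [-0.41, 0.78, -0.47], [-0.49, 0.86, -0.12]] 0.864
(-1, 1, -1, -1) [[0.73, -0.0, -0.69], [-0.18, 0.78, -0.59], [-0.43, 0.86, -0.27]] 1.154
(-1, -1, 1, 1) [[-1.0, 0.0, 0.02], [0.99, 0.14, 0.06], [1.0, 0.01, -0.0]] 2.0
(-1, -1, 1, -1) [[0.72, 0.0, -0.7], [0.88, 0.14, 0.46], [0.95, 0.01, 0.32]] 1.159
(-1, -1, -1, 1) [[-1.0, -0.0, 0.02], [0.91, -0.29, -0.28], [0.95, -0.02, -0.31]] 1.949
(-1, -1, -1, -1) [[0.72, -0.0, -0.7], [0.95, -0.29, 0.12], [1.0, -0.02, 0.0]] 0.813
```

```bash
sed -i 's/^S4=.*/S4=-1/' k.py
cat > feas.py <<'E'
from k import *
print(L.round(4),(fit(S4)[1]*1e3).round(1).tolist(),np.linalg.svd(np.vstack([cols(q,S4) for q in Q]))[1].round(3))
az=np.radians(16.5);e=np.array([np.cos(az),np.sin(az),0]);hz=np.array([.6372,.198,.180])
def show(n,P,t):
    d=e*np.sin(np.radians(t))+np.array([0,0,-np.cos(np.radians(t))])
    for b in ((16,20,0,0,-40),(16,20,-40,-170,-20)):
        q,dp,da=ik(P+.019*d,d,b);print(n,t,q.round(1),"err mm",(np.linalg.norm(dp)*1e3).round(1),"deg",da.round(1))
n=np.array([-.574,.819]);u=np.array([.819,.574])
pt=lambda a,b:hz+e*(u*a+n*b)[0]+np.array([0,0,(u*a+n*b)[1]])
if __name__=="__main__":
  for th in (8,40,80):
    a=np.radians(198.2-th)
    for t in (0,15,35):show(f"bar{th}",hz+.1506*(e*np.cos(a)+np.array([0,0,np.sin(a)])),t)
  for k in (0,35,60):
    for t in (25,35):show(f"grip+{k}",pt(-.078,-.032+k*1e-3),t)
E
python3 feas.py
```

```text
[0.2028 0.0667 0.663  0.2968 0.0348 0.5172] [159.8, 5.1, -1.0, 12.4, -18.0, 5.0, -12.7, 24.2, -4.0] [3.337 2.477 0.735 0.402 0.153 0.08 ]
bar8 0 [ 17.5  18.8 -24.7  -0.  -46.5] err mm 0.0 deg 0.0
bar8 0 [ 17.5  18.8 -24.7   0.  -46.5] err mm 0.0 deg 0.0
bar8 15 [ 17.8  10.5 -43.6   0.9 -20.9] err mm 0.0 deg 0.0
bar8 15 [ 17.8  10.5 -43.6   0.9 -20.9] err mm 0.0 deg 0.0
bar8 35 [ 25.7   6.4 -60.4 117.6  -9.1] err mm 11.0 deg 7.7
bar8 35 [  11.3    7.   -61.3 -138.3   -9.1] err mm 12.2 deg 7.1
bar40 0 [ 17.5  15.9 -11.6  -0.  -62.5] err mm 0.0 deg 0.0
bar40 0 [ 17.5  15.9 -11.6  -0.  -62.5] err mm 0.0 deg 0.0
bar40 15 [ 17.8   6.1 -29.6   0.5 -39.3] err mm 0.0 deg 0.0
bar40 15 [ 17.8   6.1 -29.6   0.5 -39.3] err mm 0.0 deg 0.0
bar40 35 [ 21.5  -1.9 -51.7  27.   -9.1] err mm 4.3 deg 3.1
bar40 35 [ 21.5  -1.9 -51.7  27.   -9.1] err mm 4.3 deg 3.1
bar80 0 [ 17.4  20.4  11.1   0.  -80.8] err mm 0.0 deg 0.0
bar80 0 [ 17.4  20.4  11.1   0.  -80.8] err mm 0.0 deg 0.0
bar80 15 [ 17.6   9.4  -9.4   0.3 -56.2] err mm 0.0 deg 0.0
bar80 15 [ 17.6   9.4  -9.4   0.3 -56.2] err mm 0.0 deg 0.0
bar80 3
[... 179 characters left out ...]
0 25 [  17.5   19.1  -54.1 -181.2   -9.1] err mm 1.2 deg 1.0
grip+0 35 [ 24.1  18.3 -50.7 117.6  -9.1] err mm 11.8 deg 10.2
grip+0 35 [  17.7   19.5  -61.3 -181.2  -21.8] err mm 5.6 deg 4.0
grip+35 25 [ 18.1  15.1 -44.2   5.3  -9.1] err mm 4.4 deg 3.4
grip+35 25 [  17.5   14.9  -56.2 -181.2   -9.1] err mm 3.8 deg 3.0
grip+35 35 [ 24.4  14.  -52.9 117.6  -9.1] err mm 9.8 deg 8.2
grip+35 35 [  17.6   14.8  -61.3 -181.2  -18.1] err mm 4.3 deg 3.0
grip+60 25 [ 18.   12.  -45.7   4.5  -9.1] err mm 2.4 deg 1.9
grip+60 25 [ 18.   12.  -45.7   4.5  -9.1] err mm 2.4 deg 1.9
grip+60 35 [ 24.6  10.9 -54.5 117.6  -9.1] err mm 8.0 deg 6.8
grip+60 35 [  17.6   11.4  -61.3 -181.2  -15.5] err mm 3.2 deg 2.2
```

The rotation model fits exactly, but the base offset isn't in it yet. A few more poses will fix that.

Request:
{"api": "move_arm", "payload": {"targets": "-.4 -.06 .6 0;-.4 -.06 .6 0;-.4 -.06 .6 0;-.4 -.06 .6 0;-.4 -.06 1 0;-.4 0 1 0;0 0 0 0"}}

```text
time_s: 8.95
tcp_pos: [0.4262, 0.1695, 0.2963]
ee_rot: [[0.251, -0.805, 0.538], [-0.966, -0.241, 0.089], [0.058, -0.542, -0.838]]
wrist_force: [0.1, 1.0, -0.1]
gripper_width: 0.689
gripper_force: 0.0
```

```bash
cat > rec.py <<'E'
from station import *
import json
s=sense();json.dump([list(s["joints"]),list(s["tcp_pos"]),list(s["ee_rot"][:,2])],open("rec.txt","a"));open("rec.txt","a").write("\n")
print(s["time_s"],s["joints"].round(2),s["tcp_pos"].round(4),s["ee_rot"].round(3).tolist())
E
python3 rec.py
```

```text
8.95 [ 53.24 -13.73 -48.21  38.84 -36.98 -65.48] [0.4262 0.1695 0.2963] [[0.251, -0.805, 0.538], [-0.966, -0.241, 0.089], [0.058, -0.542, -0.838]]
```

Request:
{"api": "move_arm", "payload": {"targets": ".3 -1 1 0;.3 -1 1 0;.3 -1 1 0;.3 -1 1 0;.3 -1 1 0;.3 -1 1 0;.3 -1 1 0;0 0 0 0"}}

```text
time_s: 9.62
tcp_pos: [0.4815, -0.0114, 0.4722]
ee_rot: [[0.241, -0.805, 0.542], [-0.968, -0.237, 0.078], [0.066, -0.544, -0.837]]
wrist_force: [-0.2, -0.5, 1.4]
gripper_width: 0.688
gripper_force: 0.0
```

```bash
python3 rec.py
```

```text
9.6167 [ 23.37 -15.05 -15.69   9.81 -57.44 -11.21] [ 0.4815 -0.0114  0.4722] [[0.241, -0.805, 0.542], [-0.968, -0.237, 0.078], [0.066, -0.544, -0.837]]
```

Request:
{"api": "move_arm", "payload": {"targets": ".7 -.5 0 0;.7 -.5 0 0;.7 -.5 0 0;.7 -.5 0 0;.7 -.5 0 0;0 0 0 0"}}

```text
time_s: 10.12
tcp_pos: [0.5691, -0.0717, 0.4631]
ee_rot: [[0.244, -0.812, 0.53], [-0.968, -0.241, 0.077], [0.065, -0.532, -0.844]]
wrist_force: [0.1, 0.3, -0.8]
gripper_width: 0.688
gripper_force: 0.0
```

```bash
python3 rec.py
cat >> k.py <<'E'
import json
for l in open("rec.txt"):
    a,b,c=json.loads(l);Q.append(a);X.append(b);Z.append(c)
cols0=cols
def cols(q,s4):
    A=frames(q,s4)[0];return np.c_[cols0(q,s4),[1,0,0],[0,1,0],A.apply([0,1,0])]
L=fit(S4)[0]
E
python3 - <<'E'
from k import *
print(L.round(4));print((fit(S4)[1]*1e3).round(1).reshape(-1,3).tolist())
E
python3 feas.py | tail -n +2
```

```text
10.1167 [  9.31  -3.65  -4.25   0.67 -57.01   5.73] [ 0.5691 -0.0717  0.4631] [[0.244, -0.812, 0.53], [-0.968, -0.241, 0.077], [0.065, -0.532, -0.844]]
[ 0.1116  0.1025  0.5389  0.28    0.0753  0.3075  0.0256  0.0216 -0.1124]
[[21.5, -9.1, -48.4], [-22.4, 40.7, 8.9], [-35.0, 92.4, -1.9], [-3.1, -11.1, 15.3], [21.1, -50.4, 25.2], [17.9, -62.5, 0.8]]
bar8 0 [ 29.3  16.3 -38.9  -0.  -34.8] err mm 0.0 deg 0.0
bar8 0 [ 29.3  16.3 -38.9   0.  -34.8] err mm 0.0 deg 0.0
bar8 15 [ 31.6  10.2 -51.2  15.6 -14.6] err mm 0.0 deg 0.0
bar8 15 [ 31.6  10.2 -51.2  15.6 -14.6] err mm 0.0 deg 0.0
bar8 35 [ 35.1   6.3 -61.3 117.6 -11.1] err mm 13.3 deg 5.9
bar8 35 [  28.2    7.6  -61.3 -181.2   -9.1] err mm 16.5 deg 7.7
bar40 0 [ 29.   12.3 -25.9  -0.  -51.8] err mm 0.0 deg 0.0
bar40 0 [ 29.   12.3 -25.9   0.  -51.8] err mm 0.0 deg 0.0
bar40 15 [ 31.3   5.  -37.5   7.  -33.1] err mm 0.0 deg 0.0
bar40 15 [ 31.3   5.  -37.5   7.  -33.1] err mm 0.0 deg 0.0
bar40 35 [ 35.5  -2.1 -55.   71.8 -11.4] err mm 0.0 deg 0.0
bar40 35 [  28.2   -1.1  -60.5 -181.2   -9.1] err mm 10.9 deg 8.4
bar80 0 [ 27.5  17.6  -2.3
[... 409 characters left out ...]
 [  26.8   21.6  -51.7 -181.2   -9.1] err mm 2.8 deg 4.3
grip+0 35 [ 33.2  20.2 -50.8 117.6 -13.5] err mm 12.8 deg 8.7
grip+0 35 [  26.8   21.7  -60.1 -181.2  -26.6] err mm 3.6 deg 5.3
grip+35 25 [ 31.7  16.5 -52.4 117.6  -9.1] err mm 1.9 deg 2.0
grip+35 25 [  27.1   17.   -54.1 -181.2   -9.1] err mm 5.8 deg 5.5
grip+35 35 [ 33.6  15.3 -53.2 117.6 -13.1] err mm 9.7 deg 6.3
grip+35 35 [  27.    16.5  -59.6 -181.2  -20.8] err mm 3.9 deg 5.6
grip+60 25 [ 32.   13.4 -48.8  58.7  -9.1] err mm 2.1 deg 1.8
grip+60 25 [  27.4   13.7  -55.7 -181.2   -9.1] err mm 8.6 deg 6.8
grip+60 35 [ 33.8  11.8 -54.7 117.6 -12.7] err mm 7.1 deg 4.5
grip+60 35 [  27.2   12.8  -58.8 -181.2  -16.3] err mm 4.1 deg 5.8
```

```bash
cat > k2.py <<'E'
import k;from k import *
def full(q):
    A,B,C,E=frames(q,-1)
    F=E*R.from_euler('x',q[5],degrees=True);F2=E*R.from_euler('x',-q[5],degrees=True)
    D=C*R.from_euler('x',-q[3],degrees=True)
    v={'z':[0,0,1],'x':[1,0,0],'y':[0,1,0],'Ax':A.apply([1,0,0]),'Ay':A.apply([0,1,0]),'Bx':B.apply([1,0,0]),'Bz':B.apply([0,0,1]),'Cx':C.apply([1,0,0]),'Cz':C.apply([0,0,1]),'Dy':D.apply([0,1,0]),'Dz':D.apply([0,0,1]),'Ex':E.apply([1,0,0]),'Ez':E.apply([0,0,1]),'Fy':F.apply([0,1,0]),'Fz':F.apply([0,0,1]),'Gy':F2.apply([0,1,0]),'Gz':F2.apply([0,0,1])}
    return v
def tryfit(names):
    M=np.vstack([np.c_[tuple(full(q)[n] for n in names)] for q in Q]);x,*_=np.linalg.lstsq(M,np.ravel(X),rcond=1e-6);return x,np.ravel(X)-M@x
if __name__=="__main__":
    b=['z','Ax','Bz','Cx','Cz','Ex']
    for ex in ([],['Ay'],['Dy'],['Ez'],['Fy','Fz'],['Gy','Gz'],['x','y'],['Ay','Ez'],['Ez','Fy','Fz'],['Ez','Gy','Gz'],['Dz','Dy'],['x','y','Ez']):
        x,r=tryfit(b+ex);print(ex,(np.abs(r).max()*1e3).round(1),x.round(3))
    for q,p,z in zip(Q,X,Z):print(np.round(q,1),"az",np.degrees(np.arctan2(p[1],p[0])).round(1),np.hypot(*p[:2]).round(3),np.round(p[2],3))
E
python3 k2.py
```

```text
[] 159.7 [ 0.182 -0.003  0.743  0.301  0.081  0.615]
['Ay'] 99.2 [ 0.126  0.131  0.523  0.278  0.079  0.311 -0.111]
['Dy'] 0.0 [ 0.161  0.     0.565  0.422  0.     0.306 -0.16 ]
['Ez'] 159.9 [ 0.175 -0.034  0.777  0.277  0.091  0.674  0.034]
['Fy', 'Fz'] 61.7 [ 0.185 -0.066  0.864  0.379  0.003  0.657 -0.101 -0.039]
['Gy', 'Gz'] 92.6 [ 0.06   0.103  0.296  0.256  0.126  0.117 -0.119  0.147]
['x', 'y'] 74.6 [-0.124  0.14   0.623  0.275  0.098  0.154  0.136 -0.07 ]
['Ay', 'Ez'] 32.2 [ 0.077  0.045  0.595  0.165  0.121  0.465 -0.149  0.146]
['Ez', 'Fy', 'Fz'] 23.4 [ 0.195  0.025  0.801  0.42  -0.018  0.531 -0.124 -0.14  -0.009]
['Ez', 'Gy', 'Gz'] 27.4 [ 0.039  0.071  0.462  0.15   0.165  0.356  0.139 -0.158  0.057]
['Dz', 'Dy'] 0.0 [ 0.161 -0.     0.565  0.422 -0.     0.306  0.    -0.16 ]
['x', 'y', 'Ez'] 45.7 [-0.269  0.096  0.707  0.147  0.156  0.237  0.161 -0.127  0.158]
[ 91.8  22.1   0.4  -0.  -68.4 -14.8] az 76.9 0.624 0.222
[ 33.5  -9.3 -60.9  67.  -12.1 -79.4] az 18.5 0.468 0.228
[ 26.4  -0.5 -59.4  87.8  -9.2 -96. ] az 20.2 0.508 0.187
[ 53.2 -13.7 -48.2  38.8 -37.  -65.5] az 21.7 0.459 0.296
[ 23.4 -15.  -15.7   9.8 -57.4 -11.2] az -1.4 0.482 0.472
[  9.3  -3.6  -4.2   0.7 -57.    5.7] az -7.2 0.574 0.463
```

Exact fit with a 160 mm wrist offset (residual under 0.1 mm). Now the reachability check.

```bash
cat > k3.py <<'E'
from k import frames,lo,hi,R,np,least_squares
def fk(q):
    A,B,C,E=frames(q,-1);D=C*R.from_euler('x',-q[3],degrees=True)
    F=E*R.from_euler('x',q[5],degrees=True) if len(q)>5 else None
    return np.array([0,0,.161])+B.apply([0,0,.565])+C.apply([.422,0,0])+D.apply([0,-.16,0])+E.apply([.306,0,0]),E.apply([1,0,0])
def ik(p,d,n=14,seed=0):
    g=np.random.default_rng(seed);S=[]
    for i in range(n):
        q0=lo[:5]+(hi-lo)[:5]*g.uniform(.05,.95,5);q0[0]=g.uniform(-40,70);q0[1]=g.uniform(-30,50);q0[2]=g.uniform(-60,20)
        r=least_squares(lambda q:np.r_[(fk(q)[0]-p)*10,(fk(q)[1]-d)*2],q0,bounds=(lo[:5],hi[:5]),max_nfev=60)
        e=np.linalg.norm(fk(r.x)[0]-p)*1e3
        if not any(np.abs(r.x-s[0]).max()<3 for s in S):S.append((r.x,e,np.degrees(np.arccos(min(1,fk(r.x)[1]@d)))))
    return sorted(S,key=lambda s:s[1]+s[2])[:2]
az=np.radians(16.5);e=np.array([np.cos(az),np.sin(az),0]);hz=np.array([.6372,.198,.180]);yb=np.array([-e[1],e[0],0])
n=np.array([-.574,.819]);u=np.array([.819,.574])
def pt(a,b,y=0):return hz+e*(u*a+n*b)[0]+np.array([0,0,(u*a+n*b)[1]])+yb*y
def td(t):return e*np.sin(np.radians(t))+np.array([0,0,-np.cos(np.radians(t))])
def bar(th):
    a=np.radians(198.2-th);return hz+.1506*(e*np.cos(a)+np.array([0,0,np.sin(a)]))
E
python3 - <<'E'
from k3 import *
def show(nm,P,t):
    for q,ep,ea in ik(P+.019*td(t),td(t)):
        print(nm,t,q.round(0),ep.round(1),ea.round(1))
for th in (8,80):
    for t in (0,20):show(f"bar{th}",bar(th),t)
for k in (0,40,80):
    for t in (15,25,35):show(f"grip+{k}",pt(-.078,-.032+k*1e-3,-.042),t)
E
```

```text
bar8 0 [ 35.  17. -22.   0. -52.] 0.0 0.0
bar8 0 [  -1.   12.  -52. -181.   -9.] 47.6 35.4
bar8 20 [ 38.   9. -43.  21. -21.] 0.0 0.0
bar8 20 [   0.   10.  -51. -181.   -9.] 26.2 19.8
bar80 0 [ 33.  17.   3.   0. -76.] 0.0 0.0
bar80 0 [   2.    3.  -43. -181.   -9.] 56.4 52.8
bar80 20 [ 36.   7. -15.   9. -49.] 0.0 0.0
bar80 20 [   2.    3.  -42. -181.   -9.] 40.2 35.5
grip+0 15 [ 30.  23. -24.   7. -29.] 0.0 0.0
grip+0 15 [  -1.   22.  -40. -181.   -9.] 26.0 23.0
grip+0 25 [ 28.  21. -38.  29.  -9.] 0.9 1.0
grip+0 25 [  -1.   22.  -39. -181.   -9.] 16.6 15.8
grip+0 35 [ 27.  20. -29.  -8.  -9.] 5.6 7.7
grip+0 35 [  -0.   21.  -39. -181.   -9.] 9.0 11.2
grip+40 15 [ 30.  19. -25.   7. -32.] 0.0 0.0
grip+40 15 [  -2.   18.  -43. -181.   -9.] 29.1 24.9
grip+40 25 [ 30.  16. -39.  28. -12.] 0.0 0.0
grip+40 25 [  -1.   17.  -42. -181.   -9.] 19.6 17.8
grip+40 35 [ 29.  15. -35.   6.  -9.] 5.8 6.9
grip+40 35 [  -1.   16.  -41. -181.   -9.] 11.5 12.6
grip+80 15 [ 31.  14. -25.   6. -36.] 0.0 0.0
grip+80 15 [  -2.   13.  -45. -181.   -9.] 32.9 27.2
grip+80 25 [ 32.  11. -38.  21. -18.] 0.0 0.0
grip+80 25 [  -2.   12.  -45. -181.   -9.] 23.3 20.0
grip+80 35 [ 29.  10. -41.  22.  -9.] 5.4 5.5
grip+80 35 [  -2.   12.  -44. -181.   -9.] 14.7 14.4
```

The limits allow a tilt of about 25° at the carrier, gripping across its y so that the body clears the door. For the bar grip a vertical tool is best. So I'll spin half a turn and overreach once more to take the tilt off. First I'll check that this is reachable.

Run:
```python
from k3 import *
for az in (0,-30):
  c,s=np.cos(np.radians(az)),np.sin(np.radians(az))
  for r,z in ((.45,.6),(.55,.6),(.5,.7),(.6,.7)):
    for t in (-32,0):
        a=ik(np.array([r*c,r*s,z]),np.array([np.sin(np.radians(t)),0,-np.cos(np.radians(t))]))[0];print(az,r,z,t,a[0].round(0),a[1].round(1),a[2].round(1))
```

```text
0 0.45 0.6 -32 [  15.   21.   51.  -15. -150.] 0.0 0.0
0 0.45 0.6 0 [  21.    4.   29.   -0. -115.] 0.0 0.0
0 0.55 0.6 -32 [  12.   37.   81.  -21. -163.] 5.3 0.7
0 0.55 0.6 0 [  17.   16.   45.    0. -119.] 0.0 0.0
0 0.5 0.7 -32 [  16.   31.   81.  -18. -166.] 40.6 5.7
0 0.5 0.7 0 [  19.   20.   68.    0. -138.] 0.0 0.0
0 0.6 0.7 -32 [  17.   35.   81.    1. -154.] 82.3 16.0
0 0.6 0.7 0 [  17.   29.   81.    3. -136.] 20.0 5.8
-30 0.45 0.6 -32 [  -7.   19.   40.    6. -142.] 0.0 0.0
-30 0.45 0.6 0 [  -9.    4.   29.    0. -115.] 0.0 0.0
-30 0.55 0.6 -32 [ -10.   35.   65.   11. -151.] 0.0 0.0
-30 0.55 0.6 0 [ -13.   16.   45.   -0. -119.] 0.0 0.0
-30 0.5 0.7 -32 [  -8.   38.   81.   25. -162.] 19.3 3.2
-30 0.5 0.7 0 [ -11.   20.   68.    0. -138.] 0.0 0.0
-30 0.6 0.7 -32 [  -8.   41.   80.   34. -150.] 59.5 13.3
-30 0.6 0.7 0 [ -13.   29.   81.    3. -136.] 20.0 5.8
```

Request:
{"api": "move_arm", "payload": {"targets": "-.6 .3 1 1;-.6 .3 1 1;-.6 .3 1 1;-.6 .3 1 1;-.6 .3 1 1;-.6 .3 .6 1;0 0 0 1;0 0 0 1;0 0 0 1;0 0 0 1", "gripper": 60}}

```text
time_s: 10.95
tcp_pos: [0.4758, -0.0254, 0.6053]
ee_rot: [[0.901, -0.331, 0.282], [-0.429, -0.778, 0.459], [0.067, -0.534, -0.843]]
wrist_force: [-0.1, 0.1, -0.5]
gripper_width: 0.69
gripper_force: 0.0
```

Request:
{"api": "move_arm", "payload": {"targets": "0 0 0 1;0 0 0 1;0 0 0 1;0 0 0 1;0 0 0 1;0 0 0 1;0 0 0 1;0 0 0 1;0 0 0 1;0 0 0 1"}}

```text
time_s: 11.78
tcp_pos: [0.4765, -0.0255, 0.6049]
ee_rot: [[0.908, 0.383, -0.171], [0.414, -0.754, 0.51], [0.066, -0.533, -0.843]]
wrist_force: [0.4, 0.3, -0.6]
gripper_width: 0.687
gripper_force: 0.0
```

Request:
{"api": "move_arm", "payload": {"targets": "0 0 0 1;0 0 0 1;0 0 0 1;0 0 0 1;0 0 0 1;0 0 0 1;0 0 0 1;0 0 0 1;0 0 0 1;0 0 0 1"}}

```text
time_s: 12.62
tcp_pos: [0.4767, -0.0255, 0.605]
ee_rot: [[0.266, 0.824, -0.5], [0.962, -0.191, 0.197], [0.066, -0.533, -0.843]]
wrist_force: [0.4, 0.4, 0.2]
gripper_width: 0.691
gripper_force: 0.0
```

Request:
{"api": "move_arm", "payload": {"targets": "0 0 0 1;0 0 0 1;0 0 0 1;1 0 1 0;1 0 1 0;1 0 1 0;1 0 1 0"}}

```text
time_s: 13.2
tcp_pos: [0.4854, -0.0215, 0.6389]
ee_rot: [[0.028, 0.821, -0.57], [0.996, 0.025, 0.085], [0.084, -0.57, -0.817]]
wrist_force: [-1.3, -1.6, 3.8]
gripper_width: 0.688
gripper_force: 0.0
```

```bash
python3 rec.py
```

```text
13.2 [   4.01   30.4    80.66  -54.17 -171.16  124.3 ] [ 0.4854 -0.0215  0.6389] [[0.028, 0.821, -0.57], [0.996, 0.025, 0.085], [0.084, -0.57, -0.817]]
```

Request:
{"api": "move_arm", "payload": {"targets": ".6 0 -.1 0;.6 0 -.1 0;.6 0 -.1 0;.6 0 -.1 0;.6 0 -.1 0;.6 0 -.1 0"}}

```text
time_s: 13.7
tcp_pos: [0.5153, -0.0277, 0.6067]
ee_rot: [[0.024, 0.784, -0.62], [0.997, 0.027, 0.073], [0.075, -0.62, -0.781]]
wrist_force: [-0.2, 0.2, -0.6]
gripper_width: 0.687
gripper_force: 0.0
```

```bash
python3 rec.py
python3 - <<'E'
from k3 import *
from h import *
t=capture("top");s=capture("side")
for z in (.6,.7,.8,.9):print(z,onz(t,(250,65),z).round(2))
st=sense();print("W",st["tcp_pos"]-.306*st["ee_rot"][:,2],st["wrist_force"])
E
```

```text
13.7 [   4.24   34.37   80.55  -50.22 -171.09  128.35] [ 0.5153 -0.0277  0.6067] [[0.024, 0.784, -0.62], [0.997, 0.027, 0.073], [0.075, -0.62, -0.781]]
0.6 [0.78 0.   0.6 ]
0.7 [ 0.73 -0.01  0.7 ]
0.8 [ 0.67 -0.03  0.8 ]
0.9 [ 0.62 -0.05  0.9 ]
W [ 0.70648984 -0.0502138   0.84397947] [ 1.54664478  0.19232795 -1.09308186]
```

Joint 5 is at its other limit here, so the tilt won't come off. I'll back away and use the low, far reach over the right end of the bench, where joint 5 is free.

Request:
{"api": "move_arm", "payload": {"targets": "-1 -.5 -.5 -.4;-.8 -1 -.5 -.4;-.5 -1 -.4 -.4;-.2 -1 -.4 -.4;-.2 -1 -.4 -.4;-.2 -1 -.4 -.4;-.2 -1 -.4 -.4;-.2 -1 -.4 -.4;0 -1 -.4 -.4;0 -1 -.4 -.4"}}

```text
time_s: 14.63
tcp_pos: [0.4461, -0.2541, 0.5115]
ee_rot: [[0.356, 0.748, -0.56], [0.93, -0.228, 0.287], [0.088, -0.623, -0.777]]
wrist_force: [0.1, -0.6, 0.2]
gripper_width: 0.685
gripper_force: 0.0
```

Request:
{"api": "move_arm", "payload": {"targets": "0 -1 -.4 -.4;0 -1 -.4 -.4;0 -1 -.4 -.4;0 -1 -.4 -.4;0 -1 -.4 -.4;0 -1 -.4 -.4;0 -1 -.4 -.4;0 -1 -.4 -.4;0 -1 -.4 -.4;0 -1 -.4 -.4"}}

```text
time_s: 15.47
tcp_pos: [0.4451, -0.5031, 0.4104]
ee_rot: [[0.654, 0.623, -0.429], [0.752, -0.47, 0.462], [0.086, -0.624, -0.776]]
wrist_force: [42.9, 1.9, 51.1]
gripper_width: 0.691
gripper_force: 0.0
```

```bash
python3 rec.py
```

```text
15.4667 [ -37.84   53.99   80.68  -13.74 -154.77  168.15] [ 0.4451 -0.5031  0.4104] [[0.654, 0.623, -0.429], [0.752, -0.47, 0.462], [0.086, -0.624, -0.776]]
```

The wrist reads 67 N there: the folded gripper is rubbing something, most likely my own forearm. I'll back off along the force.

Request:
{"api": "move_arm", "payload": {"targets": ".5 .4 .8 0;.5 .4 .8 0;0 0 0 0"}}

```text
time_s: 15.72
tcp_pos: [0.4579, -0.4675, 0.4395]
ee_rot: [[0.649, 0.629, -0.428], [0.756, -0.471, 0.455], [0.085, -0.618, -0.781]]
wrist_force: [-0.0, 0.6, 2.8]
gripper_width: 0.69
gripper_force: 0.0
```

```bash
python3 rec.py
python3 - <<'E'
from h import *
s=capture("side");t=capture("top")
im=np.hstack([cv2.resize(s["image"],(400,300)),cv2.resize(t["image"],(400,300))])
cv2.imwrite("pics/st3.png",cv2.resize(im,(800,300)));print(sense()["wrist_force"])
E
```

```text
15.7167 [ -35.5    51.24   80.66  -17.82 -156.49  162.52] [ 0.4579 -0.4675  0.4395] [[0.649, 0.629, -0.428], [0.756, -0.471, 0.455], [0.085, -0.618, -0.781]]
[ 0.02671083  0.15437036 -0.48348012]
```

View pics/st3.png

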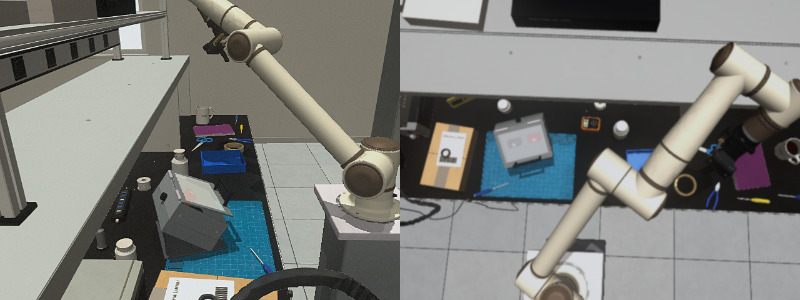

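The picture shows the arm folded over the right end of the bench, with the box and the loose items undisturbed. The force is gone. I'll swing away from the shelf and push outward slowly to take the tilt off.

Request:
{"api": "move_arm", "payload": {"targets": "-.9 -.6 0 -.5;-.9 -.6 0 -.5;-.9 -.6 0 -.5;-.9 -.6 0 -.5;-.9 -.6 0 -.5;-.9 -.6 0 -.5;-.9 -.6 0 -.5;0 0 0 0"}}

```text
time_s: 16.48
tcp_pos: [0.2942, -0.5766, 0.439]
ee_rot: [[0.852, 0.451, -0.265], [0.516, -0.644, 0.565], [0.084, -0.618, -0.782]]
wrist_force: [-0.7, 0.0, 0.2]
gripper_width: 0.691
gripper_force: 0.0
```

```bash
python3 rec.py
```

```text
16.4833 [ -52.91   49.01   75.64  -16.96 -153.61  163.06] [ 0.2942 -0.5766  0.439 ] [[0.852, 0.451, -0.265], [0.516, -0.644, 0.565], [0.084, -0.618, -0.782]]
```

Request:
{"api": "move_arm", "payload": {"targets": ".4 -.9 0 0;.4 -.9 0 0;.4 -.9 0 0;0 0 0 0"}}

```text
time_s: 16.82
tcp_pos: [0.3088, -0.6014, 0.4065]
ee_rot: [[0.846, 0.462, -0.268], [0.527, -0.646, 0.552], [0.082, -0.608, -0.79]]
wrist_force: [-0.2, 0.6, -0.4]
gripper_width: 0.69
gripper_force: 0.0
```

```bash
python3 rec.py
```

```text
16.8167 [ -52.84   53.59   80.48  -15.53 -153.34  164.76] [ 0.3088 -0.6014  0.4065] [[0.846, 0.462, -0.268], [0.527, -0.646, 0.552], [0.082, -0.608, -0.79]]
```

Request:
{"api": "move_arm", "payload": {"targets": ".5 -1 0 0;.5 -1 0 0;.5 -1 0 0;.5 -1 0 0;.5 -1 0 0;.5 -1 0 0;.5 -1 0 0;.5 -1 0 0;.5 -1 0 0;.5 -1 0 0"}}

```text
time_s: 17.65
tcp_pos: [0.3353, -0.6669, 0.3028]
ee_rot: [[0.84, 0.486, -0.243], [0.54, -0.696, 0.473], [0.061, -0.528, -0.847]]
wrist_force: [0.1, 0.3, 0.2]
gripper_width: 0.689
gripper_force: 0.0
```

Request:
{"api": "move_arm", "payload": {"targets": ".5 -1 .3 0;.5 -1 .3 0;.5 -1 .3 0;.5 -1 .3 0;.5 -1 .3 0;.5 -1 .3 0;.5 -1 .3 0;.5 -1 .3 0"}}

```text
time_s: 18.32
tcp_pos: [0.3471, -0.6978, 0.2786]
ee_rot: [[0.834, 0.51, -0.212], [0.551, -0.741, 0.385], [0.04, -0.438, -0.898]]
wrist_force: [-0.7, 0.5, 0.4]
gripper_width: 0.692
gripper_force: 0.0
```

```bash
python3 rec.py
```

```text
18.3167 [ -53.18   61.58   80.6    -4.97 -134.78  174.44] [ 0.3471 -0.6978  0.2786] [[0.834, 0.51, -0.212], [0.551, -0.741, 0.385], [0.04, -0.438, -0.898]]
```

Request:
{"api": "move_arm", "payload": {"targets": ".5 -1 .5 -.5;.5 -1 .5 -.3;.5 -1 .5 0;.5 -1 .5 0;.5 -1 .5 0;.5 -1 .5 0;.5 -1 .5 0;.5 -1 .5 0;.5 -1 .5 0;.5 -1 .5 0"}}

```text
time_s: 19.15
tcp_pos: [0.3604, -0.727, 0.2892]
ee_rot: [[0.867, 0.482, -0.131], [0.499, -0.826, 0.264], [0.018, -0.294, -0.956]]
wrist_force: [0.5, -0.1, 0.0]
gripper_width: 0.691
gripper_force: 0.0
```

Request:
{"api": "move_arm", "payload": {"targets": ".5 -1 .6 0;.5 -1 .6 0;.5 -1 .6 0;.5 -1 .6 0;.5 -1 .6 0;.5 -1 .6 0;.5 -1 .6 0;.5 -1 .6 0"}}

```text
time_s: 19.82
tcp_pos: [0.3718, -0.7518, 0.3109]
ee_rot: [[0.865, 0.496, -0.08], [0.503, -0.854, 0.137], [-0.001, -0.158, -0.987]]
wrist_force: [-0.0, -0.8, 0.0]
gripper_width: 0.688
gripper_force: 0.0
```

```bash
python3 rec.py
```

```text
19.8167 [ -53.09   58.36   80.6    -1.2  -121.29  172.71] [ 0.3718 -0.7518  0.3109] [[0.865, 0.496, -0.08], [0.503, -0.854, 0.137], [-0.001, -0.158, -0.987]]
```

Request:
{"api": "move_arm", "payload": {"targets": ".5 -1 .7 0;.5 -1 .7 0;.5 -1 .7 0;.5 -1 .7 0;.5 -1 .7 0;.5 -1 .7 0;.5 -1 .7 0"}}

```text
time_s: 20.4
tcp_pos: [0.3819, -0.7737, 0.3398]
ee_rot: [[0.864, 0.503, -0.029], [0.504, -0.864, 0.013], [-0.019, -0.026, -0.999]]
wrist_force: [-0.3, 0.2, -0.4]
gripper_width: 0.693
gripper_force: 0.0
```

```bash
python3 rec.py
python3 - <<'E'
from k3 import *
for th in (8,30,60,70):
    p=bar(th)
    q,a,b=ik(p+.019*td(0),td(0))[0];print(th,"TCP",(p+.019*td(0)).round(4),q.round(0),a.round(1))
E
```

```text
20.4 [ -52.73   56.57   80.6     1.   -115.63  173.4 ] [ 0.3819 -0.7737  0.3398] [[0.864, 0.503, -0.029], [0.504, -0.864, 0.013], [-0.019, -0.026, -0.999]]
8 TCP [0.4951 0.1559 0.1343] [ 35.  17. -22.   0. -52.] 0.0
30 TCP [0.4959 0.1561 0.1918] [ 35.  13. -17.   0. -60.] 0.0
60 TCP [0.5296 0.1661 0.2614] [ 34.  14.  -6.  -0. -70.] 0.0
70 TCP [0.5479 0.1715 0.2794] [ 34.  15.  -2.   0. -73.] 0.0
```

Request:
{"api": "move_arm", "payload": {"targets": ".1 1 0 0;.1 1 0 0;.1 1 0 0;.1 1 0 0;.1 1 0 0;.1 1 0 0;.1 1 0 0;.1 1 0 0;.1 1 0 0;.1 1 0 0"}}

```text
time_s: 21.23
tcp_pos: [0.407, -0.5312, 0.3405]
ee_rot: [[0.863, 0.504, -0.029], [0.504, -0.864, 0.014], [-0.019, -0.027, -0.999]]
wrist_force: [0.3, -0.6, -0.0]
gripper_width: 0.689
gripper_force: 0.0
```

Request:
{"api": "move_arm", "payload": {"targets": ".1 1 0 0;.1 1 0 0;.1 1 0 .5;.1 1 0 .6;.1 1 0 .6;.1 1 0 .6;.1 1 0 .6;.1 1 0 .6;.1 1 0 .6;.1 1 0 .6"}}

```text
time_s: 22.07
tcp_pos: [0.432, -0.2813, 0.3405]
ee_rot: [[0.589, 0.808, -0.032], [0.808, -0.589, 0.001], [-0.019, -0.026, -0.999]]
wrist_force: [0.9, 1.1, -0.3]
gripper_width: 0.687
gripper_force: 0.0
```

Request:
{"api": "move_arm", "payload": {"targets": ".1 1 0 .7;.1 1 0 .7;.1 1 0 .7;.1 1 0 .7;.1 1 0 .7;.1 1 -.2 .7;.1 1 -.4 .7;.1 1 -.4 .7;.1 1 -.4 .7;.1 1 -.4 .7"}}

```text
time_s: 22.9
tcp_pos: [0.4571, -0.0312, 0.2952]
ee_rot: [[0.018, 0.999, -0.026], [1.0, -0.019, -0.018], [-0.018, -0.026, -0.999]]
wrist_force: [0.4, -0.3, -0.0]
gripper_width: 0.689
gripper_force: 0.0
```

```bash
python3 rec.py
```

```text
22.9 [ 16.9    3.46 -13.7    0.57 -74.57 161.89] [ 0.4571 -0.0312  0.2952] [[0.018, 0.999, -0.026], [1.0, -0.019, -0.018], [-0.018, -0.026, -0.999]]
```

Request:
{"api": "move_arm", "payload": {"targets": ".19 .94 -.3 .44;.19 .94 -.3 .44;.19 .94 -.3 .44;.19 .94 -.3 .44;.19 .94 -.3 .44;.19 .94 -.3 .44;.19 .94 -.3 .44;.19 .94 -.3 .44;0 0 0 0"}}

```text
time_s: 23.65
tcp_pos: [0.4954, 0.1585, 0.2336]
ee_rot: [[-0.286, 0.958, -0.022], [0.958, 0.285, -0.026], [-0.019, -0.029, -0.999]]
wrist_force: [-0.1, 0.5, 0.2]
gripper_width: 0.689
gripper_force: 0.0
```

Request:
{"api": "move_arm", "payload": {"targets": "0 0 -.7 0;0 0 -.7 0;0 0 -.7 0;0 0 -.7 0;0 0 -.7 0;0 0 0 0"}}

```text
time_s: 24.15
tcp_pos: [0.4931, 0.1541, 0.1448]
ee_rot: [[-0.281, 0.959, -0.027], [0.96, 0.28, -0.029], [-0.02, -0.034, -0.999]]
wrist_force: [-0.7, -0.9, 0.3]
gripper_width: 0.688
gripper_force: 0.0
```

Down another 10 mm, then close on the bar.

Request:
{"api": "move_arm", "payload": {"targets": "0 0 -.4 0;0 0 0 0;0 0 0 0;0 0 0 0;0 0 0 0;0 0 0 0", "gripper": 0}}

```text
time_s: 24.65
tcp_pos: [0.4955, 0.1558, 0.1383]
ee_rot: [[-0.282, 0.959, -0.02], [0.959, 0.281, -0.025], [-0.018, -0.026, -0.999]]
wrist_force: [-0.3, 0.4, -0.0]
gripper_width: 0.316
gripper_force: 0.0
```

```bash
python3 rec.py
python3 - <<'E'
from h import *
from k3 import bar
st=sense();print(st["wrist_force"],st["gripper_width"]*87,st["gripper_force"])
for th in range(0,90,10):print(th,(bar(th)-bar(8)).round(4)/.025)
E
```

```text
24.65 [ 35.68  17.22 -20.3    0.61 -54.26 160.31] [0.4955 0.1558 0.1383] [[-0.282, 0.959, -0.02], [0.959, 0.281, -0.025], [-0.018, -0.026, -0.999]]
[-0.31888339  0.37558219 -0.01334925] 27.499769634277513 0.0
0 [ 0.196  0.06  -0.816]
10 [-0.032 -0.008  0.208]
20 [-0.088 -0.028  1.256]
30 [0.032 0.008 2.3  ]
40 [0.32  0.096 3.304]
50 [0.776 0.228 4.24 ]
60 [1.38  0.408 5.08 ]
70 [2.112 0.624 5.8  ]
80 [2.956 0.876 6.376]
```

Request:
{"api": "move_arm", "payload": {"targets": "0 0 0 0;0 0 0 0;0 0 0 0;0 0 0 0"}}

```text
time_s: 24.98
tcp_pos: [0.4946, 0.1554, 0.1375]
ee_rot: [[-0.282, 0.959, -0.023], [0.959, 0.281, -0.026], [-0.019, -0.029, -0.999]]
wrist_force: [-3.4, 1.1, 0.3]
gripper_width: 0.128
gripper_force: 30.0
```

Request:
{"api": "move_arm", "payload": {"targets": "-.03 -.01 .2 0;-.03 -.01 .52 0;-.03 -.01 .52 0;.06 .02 .52 0;.06 .02 .52 0;0 0 0 0"}}

```text
time_s: 25.48
tcp_pos: [0.4964, 0.156, 0.1964]
ee_rot: [[-0.282, 0.959, -0.02], [0.959, 0.281, -0.025], [-0.019, -0.026, -0.999]]
wrist_force: [-0.4, -0.8, 0.7]
gripper_width: 0.123
gripper_force: 30.0
```

Request:
{"api": "move_arm", "payload": {"targets": ".14 .04 .5 0;.14 .04 .5 0;.23 .07 .47 0;.23 .07 .47 0;.3 .09 .42 0;.3 .09 .42 0;0 0 0 0"}}

```text
time_s: 26.07
tcp_pos: [0.5281, 0.1655, 0.2644]
ee_rot: [[-0.282, 0.959, -0.026], [0.959, 0.281, -0.028], [-0.019, -0.033, -0.999]]
wrist_force: [-6.8, 0.2, 5.2]
gripper_width: 0.125
gripper_force: 30.0
```

```bash
python3 rec.py
python3 - <<'E'
from h import *
s=capture("side")
a=s["image"][120:420,200:500];cv2.imwrite("pics/s4.png",cv2.resize(a,(600,600),interpolation=2))
E
```

```text
26.0667 [ 34.45  14.5   -4.61   0.49 -73.02 161.74] [0.5281 0.1655 0.2644] [[-0.282, 0.959, -0.026], [0.959, 0.281, -0.028], [-0.019, -0.033, -0.999]]
```

View pics/s4.png

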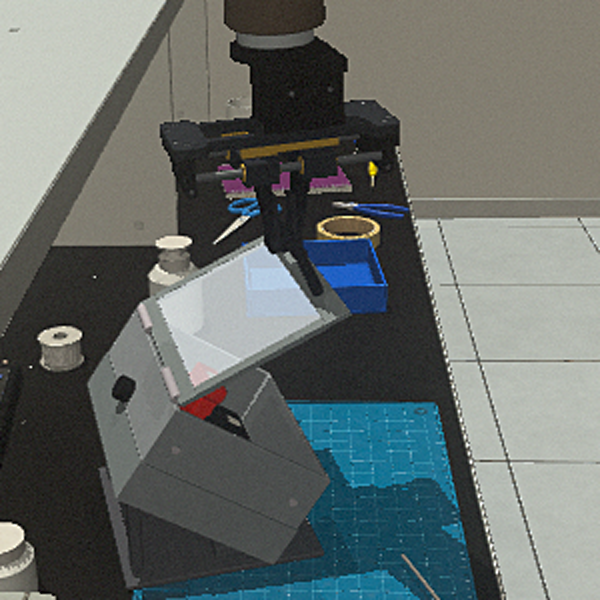

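The bar is gripped and the door is about 60° open; the bottle and tray are untouched. I'll release it and rise, then turn the wrist and overreach for the 25° tilt with the fingers closing along box y.

Request:
{"api": "move_arm", "payload": {"targets": "0 0 0 0;0 0 0 0;0 0 0 0;0 0 .5 0;0 0 1 0;0 0 1 0;0 0 1 -.5;-.9 .9 1 -.9;-.9 .9 1 -.9;-.9 .9 1 -.9", "gripper": 32}}

```text
time_s: 26.95
tcp_pos: [0.4614, 0.2337, 0.4276]
ee_rot: [[-0.001, 1.0, -0.027], [1.0, 0.0, -0.019], [-0.019, -0.027, -0.999]]
wrist_force: [0.1, 1.6, -0.6]
gripper_width: 0.366
gripper_force: 0.0
```

Request:
{"api": "move_arm", "payload": {"targets": "-.9 .9 1 -.9;-.9 .9 1 -.9;-.9 .9 1 -.9;-.9 .9 1 -.9;-.9 .9 1 -.9;-.9 .9 1 -.9;0 0 1 -.9;0 0 1 -.9;0 0 1 -.9", "gripper": 0}}

```text
time_s: 27.7
tcp_pos: [0.3262, 0.3686, 0.653]
ee_rot: [[0.646, 0.762, -0.033], [0.763, -0.647, 0.005], [-0.017, -0.028, -0.999]]
wrist_force: [0.1, 0.2, 0.6]
gripper_width: 0.003
gripper_force: 0.0
```

```bash
python3 rec.py
```

```text
27.7 [  66.22   13.42   50.5    -2.29 -127.56   72.09] [0.3262 0.3686 0.653 ] [[0.646, 0.762, -0.033], [0.763, -0.647, 0.005], [-0.017, -0.028, -0.999]]
```

Request:
{"api": "move_arm", "payload": {"targets": ".65 .76 .6 0;.65 .76 .6 0;.65 .76 .6 0;.65 .76 .6 0;.65 .76 .6 0;.65 .76 .6 0;.65 .76 .6 0;.65 .76 .6 0;.65 .76 .6 0"}}

```text
time_s: 28.45
tcp_pos: [0.4057, 0.4643, 0.6532]
ee_rot: [[0.645, 0.764, 0.029], [0.761, -0.645, 0.064], [0.067, -0.019, -0.998]]
wrist_force: [-0.3, 0.0, -0.8]
gripper_width: 0.0
gripper_force: 0.0
```

Request:
{"api": "move_arm", "payload": {"targets": ".65 .76 .6 0;.65 .76 .6 0;.65 .76 .6 0;.65 .76 .6 0;.65 .76 .6 0;.65 .76 .6 0"}}

```text
time_s: 28.95
tcp_pos: [0.4445, 0.5129, 0.627]
ee_rot: [[0.64, 0.763, 0.087], [0.754, -0.646, 0.119], [0.147, -0.01, -0.989]]
wrist_force: [0.4, 0.5, -0.6]
gripper_width: 0.003
gripper_force: 0.0
```

```bash
python3 rec.py
```

```text
28.95 [  63.36   34.85   80.66    1.8  -127.44   77.57] [0.4445 0.5129 0.627 ] [[0.64, 0.763, 0.087], [0.754, -0.646, 0.119], [0.147, -0.01, -0.989]]
```

Request:
{"api": "move_arm", "payload": {"targets": ".65 .76 1 0;.65 .76 1 0;.65 .76 1 0;.65 .76 1 0;.65 .76 1 0;.65 .76 1 0;.65 .76 1 0;.65 .76 1 0"}}

```text
time_s: 29.62
tcp_pos: [0.4731, 0.5498, 0.6396]
ee_rot: [[0.617, 0.762, 0.198], [0.727, -0.648, 0.228], [0.301, 0.003, -0.953]]
wrist_force: [0.4, -0.2, -1.5]
gripper_width: 0.009
gripper_force: 0.0
```

Request:
{"api": "move_arm", "payload": {"targets": ".65 .76 1 0;.65 .76 1 0;.65 .76 1 0;.65 .76 1 0"}}

```text
time_s: 29.95
tcp_pos: [0.489, 0.5697, 0.6475]
ee_rot: [[0.598, 0.76, 0.254], [0.706, -0.65, 0.283], [0.38, 0.01, -0.925]]
wrist_force: [0.9, 0.9, -0.3]
gripper_width: 0.005
gripper_force: 0.0
```

Request:
{"api": "move_arm", "payload": {"targets": ".65 .76 1 0;.65 .76 1 0;-.9 -1 -.5 -.6;-.9 -1 -.8 -.6;-.9 -1 -.8 -.6;-.9 -1 -.8 -.6;-.9 -1 -.8 -.6;-.7 -1 -.8 -.6;-.5 -1 -.8 -.6;-.2 -1 -.8 -.6"}}

```text
time_s: 30.78
tcp_pos: [0.3835, 0.4206, 0.533]
ee_rot: [[0.788, 0.494, 0.368], [0.452, -0.869, 0.198], [0.418, 0.01, -0.908]]
wrist_force: [-0.2, 1.3, 0.2]
gripper_width: 0.004
gripper_force: 0.0
```

```bash
python3 rec.py
python3 - <<'E'
from k3 import *
from station import sense
st=sense();d=td(24.5);x=np.cross(yb,d)*1;x=x if x@e>0 else -x
print(x.round(3))
def T(th,gap=.0155):return bar(th)+.015*d-gap*x
A=T(60,.021)
for nm,P in (("pre",A-.11*d),("in",A),("60",T(60)),("70",T(70)),("80",T(80)),("90",T(90)),("95",T(95)),("grip",pt(-.08,-.032,-.042)+.019*d)):
    q,a,b=ik(P,d,8)[0];print(nm,P.round(4),q.round(0),a.round(1),b.round(1))
print("to pre",((A-.11*d)-st["tcp_pos"]).round(4)/.025)
E
```

```text
30.7833 [ 72.84   0.81   6.    17.47 -77.61  45.77] [0.3835 0.4206 0.533 ] [[0.788, 0.494, 0.368], [0.452, -0.869, 0.198], [0.418, 0.01, -0.908]]
[0.872 0.258 0.415]
pre [0.4735 0.1495 0.3581] [ 43.  -8. -25.  13. -52.] 0.0 0.0
in [0.5172 0.1625 0.258 ] [ 39.   1. -32.  16. -36.] 0.0 0.0
60 [0.522  0.1639 0.2603] [ 39.   1. -31.  16. -36.] 0.0 0.0
70 [0.5403 0.1693 0.2783] [ 38.   2. -27.  14. -39.] 0.0 0.0
80 [0.5614 0.1755 0.2926] [ 37.   4. -22.  13. -42.] 0.0 0.0
90 [0.5845 0.1824 0.303 ] [ 36.   6. -18.  12. -43.] 0.0 0.0
95 [0.5967 0.186  0.3065] [ 36.   7. -16.  11. -44.] 0.0 0.0
grip [0.6115 0.1466 0.0906] [ 29.  21. -38.  29.  -9.] 0.7 0.7
to pre [  3.6   -10.844  -6.996]
```

Request:
{"api": "move_arm", "payload": {"targets": ".33 -1 -.6 -.2;.33 -1 -.6 -.2;.33 -1 -.6 -.2;.33 -1 -.6 -.2;.33 -1 -.6 -.2;.33 -1 -.6 -.2;.33 -1 -.6 -.2;.33 -1 -.6 -.2;.33 -1 -.6 -.2;0 0 0 0"}}

```text
time_s: 31.62
tcp_pos: [0.4583, 0.1935, 0.3948]
ee_rot: [[0.853, 0.348, 0.39], [0.322, -0.937, 0.132], [0.411, 0.013, -0.911]]
wrist_force: [-1.0, -1.4, -0.6]
gripper_width: 0.009
gripper_force: 0.0
```

Request:
{"api": "move_arm", "payload": {"targets": ".3 -.88 -.73 -.4;.3 -.88 -.73 -.4;0 0 0 0;.35 .1 -.8 0;.35 .1 -.8 0;.35 .1 -.8 0;.35 .1 -.8 0;.35 .1 -.8 0;0 0 0 0"}}

```text
time_s: 32.37
tcp_pos: [0.5157, 0.1647, 0.2582]
ee_rot: [[0.873, 0.285, 0.395], [0.266, -0.958, 0.104], [0.409, 0.014, -0.913]]
wrist_force: [-1.9, -3.0, -3.2]
gripper_width: 0.003
gripper_force: 1.7
```

Request:
{"api": "move_arm", "payload": {"targets": ".25 .04 .09 0;.37 .11 .36 0;.37 .11 .36 0;.42 .12 .29 0;.42 .12 .29 0;.46 .14 .21 0;.46 .14 .21 0;0 0 0 0"}}

```text
time_s: 33.03
tcp_pos: [0.5881, 0.1865, 0.3075]
ee_rot: [[0.87, 0.286, 0.402], [0.265, -0.958, 0.109], [0.417, 0.012, -0.909]]
wrist_force: [1.2, -0.5, 0.2]
gripper_width: 0.008
gripper_force: 0.0
```

Request:
{"api": "move_arm", "payload": {"targets": ".25 .07 .07 0;.25 .07 .07 0;.2 .06 .03 0;0 0 0 0"}}

```text
time_s: 33.37
tcp_pos: [0.5969, 0.1865, 0.3062]
ee_rot: [[0.879, 0.283, 0.384], [0.266, -0.959, 0.098], [0.396, 0.016, -0.918]]
wrist_force: [-24.6, -5.1, 3.6]
gripper_width: 0.008
gripper_force: 10.7
```

The force of 25 N shows the door against its stop. I'll back off, withdraw and look.

Request:
{"api": "move_arm", "payload": {"targets": "-.4 -.12 0 0;-.3 0 .8 0;-.3 0 .8 0;-.3 0 .8 0;-.4 .4 1 0;-.5 1 .5 0;-.5 1 0 0;-.5 1 0 0;-.5 1 0 0;-.5 1 0 0", "gripper": 66}}

```text
time_s: 34.2
tcp_pos: [0.4986, 0.3243, 0.4101]
ee_rot: [[0.869, 0.287, 0.404], [0.265, -0.958, 0.112], [0.419, 0.01, -0.908]]
wrist_force: [-0.1, 0.7, -0.2]
gripper_width: 0.676
gripper_force: 0.0
```

```bash
python3 rec.py
python3 - <<'E'
from h import *
t=capture("top");s=capture("side")
a=cv2.resize(t["image"][150:290,130:270],(400,400),interpolation=2);b=cv2.resize(s["image"][200:420,230:450],(400,400),interpolation=2)
cv2.imwrite("pics/b5.png",np.hstack([a,b]))
from k3 import *
for n,c in (("top",t),("side",s)):
    hsv=cv2.cvtColor(c["image"],cv2.COLOR_BGR2HSV);m=cv2.inRange(hsv,(0,110,40),(8,255,255))|cv2.inRange(hsv,(172,110,40),(180,255,255))
    m[:150]=0
    k=[x for x in cv2.findContours(m,0,2)[0] if cv2.contourArea(x)>20];print(n,[(cv2.contourArea(x),cv2.boundingRect(x),np.round(cv2.minAreaRect(x),1) if 0 else None) for x in k])
    # predicted block corners top face u -.078+-.012, y -.042 +-.024
    for a_ in (-.066,-.09):
        for y in (-.018,-.066):print(" pred",px(c,pt(a_,-.054+.044,y)).round(1))
E
```

```text
34.2 [ 56.39   2.61  -9.16  18.42 -60.32  43.78] [0.4986 0.3243 0.4101] [[0.869, 0.287, 0.404], [0.265, -0.958, 0.112], [0.419, 0.01, -0.908]]
top [(261.0, (203, 212, 23, 18), None)]
 pred [203.5 221.9]
 pred [221.9 217.4]
 pred [206.1 230.3]
 pred [224.4 225.8]
side [(310.0, (289, 303, 24, 27), None)]
 pred [304.4 308.8]
 pred [299.2 297. ]
 pred [315.1 314. ]
 pred [309.5 302.1]
```

View pics/b5.png

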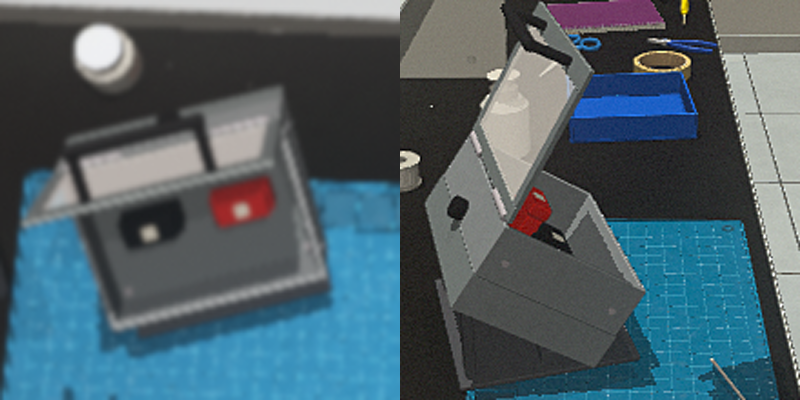

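The picture shows the door fully open and both carriers plugged in, the red one on the right. Its bounding box (203–226, 212–230) agrees with the predicted corners within about 1 px. Next, waypoints for the grip.

```bash
cat > wp.py <<'E'
from k3 import *
from station import sense
st=sense();d=st["ee_rot"][:,2]
G=pt(-.080,-.030,-.042)+.019*d;n3=np.array([-.574*e[0],-.574*e[1],.819])
E
python3 - <<'E'
from wp import *
W=[("B",G+.12*n3-.1*d),("C",G+.12*n3),("D",G+.06*n3),("G",G),("out",G+.09*n3),("out2",G+.15*n3)]
p=st["tcp_pos"]
for nm,P in W:
    q,a,b=ik(P,d,8)[0];print(nm,P.round(4),q.round(0),a.round(1),b.round(1),"delta",((P-p)/.025).round(2));p=P
E
```

```text
B [0.5041 0.1153 0.2814] [ 36.  -3. -31.  13. -39.] 0.0 0.0 delta [ 0.24 -8.43 -5.12]
C [0.5444 0.1266 0.1905] [ 33.   6. -37.  18. -24.] 0.0 0.0 delta [ 1.61  0.45 -3.63]
D [0.5775 0.1364 0.1414] [ 31.  13. -39.  25. -15.] 0.0 0.0 delta [ 1.32  0.39 -1.97]
G [0.6105 0.1461 0.0923] [ 28.  20. -38.  31.  -9.] 1.0 1.0 delta [ 1.32  0.39 -1.97]
out [0.5609 0.1315 0.166 ] [ 32.  10. -38.  21. -20.] 0.0 0.0 delta [-1.98 -0.59  2.95]
out2 [0.5279 0.1217 0.2151] [ 34.   3. -36.  16. -28.] 0.0 0.0 delta [-1.32 -0.39  1.97]
```

Request:
{"api": "move_arm", "payload": {"targets": "-1 -.5 0 0;-1 -1 0 0;.3 -1 -.5 0;.3 -1 -.6 0;.3 -1 -.6 0;.3 -1 -.6 0;.3 -1 -.6 0;.3 -1 -.6 0;.4 -.9 -.8 0;0 0 0 0", "gripper": 66}}

```text
time_s: 35.13
tcp_pos: [0.5033, 0.1087, 0.2976]
ee_rot: [[0.873, 0.281, 0.398], [0.261, -0.96, 0.105], [0.411, 0.012, -0.911]]
wrist_force: [-0.7, -0.7, -1.0]
gripper_width: 0.76
gripper_force: 0.0
```

Run:
```python
from wp import *
print(st["tcp_pos"],st["ee_rot"].round(3).tolist(),((G+.12*n3-st["tcp_pos"])/.025).round(2),st["gripper_width"]*87)
```

```text
[0.503318   0.10866815 0.29763569] [[0.873, 0.281, 0.398], [0.261, -0.96, 0.105], [0.411, 0.012, -0.911]] [ 1.64  0.71 -4.29] 66.14510477366657
```

Request:
{"api": "move_arm", "payload": {"targets": ".33 .14 -.86 0;.33 .14 -.86 0;.33 .14 -.86 0;.33 .14 -.86 0;.33 .14 -.86 0;.44 .13 -.66 0;.44 .13 -.66 0;0 0 0 0;0 0 0 0"}}

```text
time_s: 35.88
tcp_pos: [0.5678, 0.1367, 0.1604]
ee_rot: [[0.87, 0.287, 0.401], [0.266, -0.958, 0.108], [0.416, 0.012, -0.91]]
wrist_force: [0.1, 0.2, -0.2]
gripper_width: 0.757
gripper_force: 0.0
```

Run:
```python
from wp import *
print(st["tcp_pos"],st["ee_rot"].round(3).tolist(),((G-st["tcp_pos"])/.025).round(2),st["wrist_force"],st["joints"].round(1))
from h import *
for n in("top","side"):
    c=capture(n);i=c["image"];cv2.imwrite(f"pics/g_{n}.png",i)
```

```text
[0.5677894  0.13672263 0.16040719] [[0.87, 0.287, 0.401], [0.266, -0.958, 0.108], [0.416, 0.012, -0.91]] [ 1.71  0.37 -2.73] [ 0.08926516  0.1764939  -0.2332819 ] [ 32.1  11.  -37.3  21.5 -19.3  55.7]
```

Request:
{"api": "move_arm", "payload": {"targets": ".34 .07 -.55 0;.34 .07 -.55 0;.34 .07 -.55 0;0 0 0 0"}}

```text
time_s: 36.32
tcp_pos: [0.5928, 0.1414, 0.1185]
ee_rot: [[0.87, 0.287, 0.401], [0.266, -0.958, 0.108], [0.415, 0.013, -0.91]]
wrist_force: [0.2, -0.9, -0.6]
gripper_width: 0.758
gripper_force: 0.0
```

Request:
{"api": "move_arm", "payload": {"targets": ".34 .08 -.4 0;.3 .08 -.4 0;0 0 -.2 0;0 0 0 0"}}

```text
time_s: 36.65
tcp_pos: [0.6113, 0.1455, 0.0989]
ee_rot: [[0.873, 0.287, 0.394], [0.265, -0.958, 0.11], [0.409, 0.008, -0.912]]
wrist_force: [0.1, 0.6, -0.6]
gripper_width: 0.759
gripper_force: 0.0
```

Run:
```python
from wp import *
print(st["tcp_pos"],st["ee_rot"].round(3).tolist(),((G-st["tcp_pos"])/.025).round(2),st["wrist_force"],st["joints"].round(1))
g=st["tcp_pos"]-.019*d-hz;print("grasp u,n,y mm",(g@e*u[0]+g[2]*u[1])*1e3,(g@e*n[0]+g[2]*n[1])*1e3,g@yb*1e3)
```

```text
[0.61129731 0.14550013 0.09894535] [[0.873, 0.287, 0.394], [0.265, -0.958, 0.11], [0.409, 0.008, -0.912]] [-0.04  0.02 -0.27] [ 0.08788128  0.57945124 -0.60588075] [ 28.2  19.7 -38.9  33.5  -9.3  46.5]
grasp u,n,y mm -75.49843167330829 -24.907400842269123 -42.86669108792554
```

Request:
{"api": "move_arm", "payload": {"targets": "-.1 -.03 -.3 0;-.05 0 -.1 0;0 0 0 0"}}

```text
time_s: 36.9
tcp_pos: [0.6086, 0.1443, 0.093]
ee_rot: [[0.876, 0.289, 0.386], [0.266, -0.957, 0.112], [0.402, 0.004, -0.916]]
wrist_force: [0.2, -0.1, 0.1]
gripper_width: 0.758
gripper_force: 0.0
```

```bash
cat > gp.py <<'E'
from wp import *
g=st["tcp_pos"]-.019*d-hz;print(st["time_s"],"grasp u,n,y mm",(g@e*u[0]+g[2]*u[1])*1e3,(g@e*n[0]+g[2]*n[1])*1e3,g@yb*1e3,st["tcp_pos"].round(4),st["ee_rot"].round(3).tolist(),st["wrist_force"].round(1),st["joints"].round(1),st["gripper_width"]*87,st["gripper_force"])
E
python3 gp.py
```

```text
36.9 grasp u,n,y mm -81.13683786129768 -28.1695864754258 -43.295775104289866 [0.6086 0.1443 0.093 ] [[0.876, 0.289, 0.386], [0.266, -0.957, 0.112], [0.402, 0.004, -0.916]] [ 0.2 -0.1  0.1] [ 28.3  20.1 -38.8  31.7  -9.2  48.1] 65.97299271887492 0.0
```

Request:
{"api": "move_arm", "payload": {"targets": ".08 .02 -.1 0;0 0 0 0;0 0 0 0;0 0 0 0", "gripper": 40}}

```text
time_s: 37.23
tcp_pos: [0.6111, 0.146, 0.091]
ee_rot: [[0.875, 0.292, 0.386], [0.269, -0.956, 0.114], [0.402, 0.004, -0.916]]
wrist_force: [-1.6, 4.5, 0.2]
gripper_width: 0.639
gripper_force: 30.0
```

```bash
python3 gp.py
```

```text
37.2333 grasp u,n,y mm -79.9135784439981 -31.429663704852473 -42.47178424351403 [0.6111 0.146  0.091 ] [[0.875, 0.292, 0.386], [0.269, -0.956, 0.114], [0.402, 0.004, -0.916]] [-1.6  4.5  0.2] [ 28.3  20.5 -38.5  31.4  -9.1  48.5] 55.62903803305497 29.98782222974114
```

Request:
{"api": "move_arm", "payload": {"targets": "-.11 -.03 .16 0;-.11 -.03 .16 0;-.22 -.065 .33 0;-.22 -.065 .33 0;0 0 0 0"}}

```text
time_s: 37.65
tcp_pos: [0.5942, 0.1401, 0.1162]
ee_rot: [[0.876, 0.289, 0.386], [0.266, -0.957, 0.113], [0.402, 0.004, -0.916]]
wrist_force: [-0.1, 1.3, -0.9]
gripper_width: 0.638
gripper_force: 30.0
```

```bash
python3 gp.py
```

```text
37.65 grasp u,n,y mm -80.12727780687645 -0.5522500641793258 -43.3332204108161 [0.5942 0.1401 0.1162] [[0.876, 0.289, 0.386], [0.266, -0.957, 0.113], [0.402, 0.004, -0.916]] [-0.1  1.3 -0.9] [ 30.   17.1 -36.8  23.  -14.1  55.5] 55.481914228603145 29.98190090758726
```

Gripped (55.5 mm) and sliding out freely. I'll pull on along the socket axis, then carry it to the tray.

Request:
{"api": "move_arm", "payload": {"targets": "-.44 -.13 .66 0;-.44 -.13 .66 0;-.44 -.13 .66 0;-.44 -.13 .66 0;-.44 -.3 .8 0;-.3 -.6 1 0;0 -1 1 0;0 -1 .6 0;0 -1 0 -.3;0 -1 0 -.3"}}

```text
time_s: 38.48
tcp_pos: [0.5321, 0.0031, 0.2673]
ee_rot: [[0.889, 0.237, 0.392], [0.219, -0.971, 0.092], [0.403, 0.004, -0.915]]
wrist_force: [-0.0, 0.6, -2.2]
gripper_width: 0.643
gripper_force: 30.0
```

```bash
python3 gp.py
python3 - <<'E'
from k3 import *
for a in (16,-5,-18):
    dd=np.r_[np.array([np.cos(np.radians(a)),np.sin(np.radians(a))])*np.sin(np.radians(23.7)),-np.cos(np.radians(23.7))]
    for z in (.016,.1):
        q,x,b=ik(np.array([.493,-.33,z]),dd,8)[0];print(a,z,q.round(0),x.round(1),b.round(1))
E
```

```text
38.4833 grasp u,n,y mm -74.02552500631337 179.71232115214335 -156.5909036095609 [0.5321 0.0031 0.2673] [[0.889, 0.237, 0.392], [0.219, -0.971, 0.092], [0.403, 0.004, -0.915]] [-0.   0.6 -2.2] [ 19.2  -0.2 -26.6   3.8 -40.1  82.1] 55.933610830640376 29.982983454829082
16 0.016 [-29.  29. -17. -33. -32.] 0.0 0.0
16 0.1 [-28.  21. -15. -26. -39.] 0.0 0.0
-5 0.016 [-23.  27. -24. -24. -18.] 0.0 0.0
-5 0.1 [-22.  19. -23. -16. -26.] 0.0 0.0
-18 0.016 [-19.  26. -31.  -9.  -9.] 0.7 1.1
-18 0.1 [-18.  18. -31.  -0. -17.] 0.0 0.0
```

Request:
{"api": "move_arm", "payload": {"targets": "-.12 -1 0 -.25;-.12 -1 0 -.25;-.12 -1 0 -.25;-.12 -1 0 -.25;-.12 -1 0 -.25;-.12 -1 -.4 -.25;-.12 -1 -.6 -.25;-.12 -1 -.7 -.25;-.12 -1 -.7 0;-.12 -1 -.7 0"}}

```text
time_s: 39.32
tcp_pos: [0.501, -0.247, 0.187]
ee_rot: [[0.915, 0.066, 0.399], [0.062, -0.998, 0.022], [0.4, 0.004, -0.917]]
wrist_force: [0.6, -0.2, -1.5]
gripper_width: 0.635
gripper_force: 30.0
```

Request:
{"api": "move_arm", "payload": {"targets": "-.12 -1 -.7 0;-.1 -1 -.7 0;0 -.5 -.7 0;0 0 0 0"}}

```text
time_s: 39.65
tcp_pos: [0.4939, -0.3099, 0.131]
ee_rot: [[0.917, 0.062, 0.393], [0.057, -0.998, 0.024], [0.394, 0.0, -0.919]]
wrist_force: [-0.3, 0.8, -2.2]
gripper_width: 0.639
gripper_force: 30.0
```

```bash
python3 gp.py
python3 - <<'E'
from h import *
t=capture("top");s=capture("side")
cv2.imwrite("pics/p6.png",np.hstack([cv2.resize(t["image"][200:330,320:450],(400,400)),cv2.resize(s["image"][180:310,280:410],(400,400))]))
E
```

```text
39.65 grasp u,n,y mm -254.8038540100106 140.03767974249465 -444.62735379934855 [ 0.4939 -0.3099  0.131 ] [[0.917, 0.062, 0.393], [0.057, -0.998, 0.024], [0.394, 0.0, -0.919]] [-0.3  0.8 -2.2] [-22.3  16.1 -20.5 -18.  -33.7 129.1] 55.55658465823457 29.981141727184877
```

View pics/p6.png

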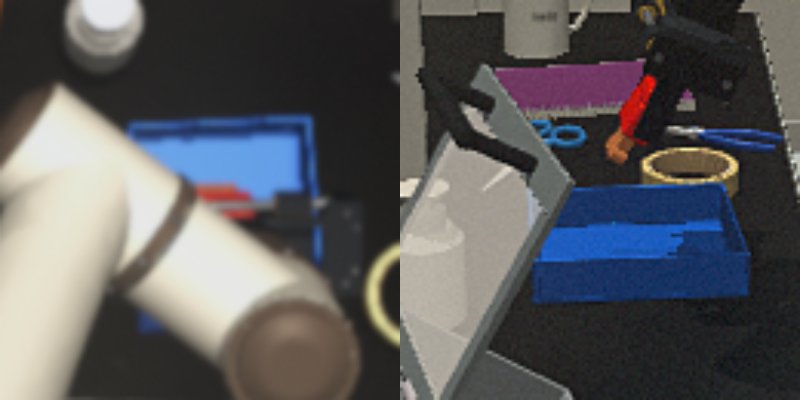

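The picture shows the carrier in the fingers, leaning 35°, foot forward, above the tray. I'll lower it, slowly at the end.

Request:
{"api": "move_arm", "payload": {"targets": "0 -.5 -.8 0;0 -.2 -.8 0;0 0 -.7 0;0 0 -.5 0;0 0 -.4 0;0 0 -.2 0;0 0 0 0"}}

```text
time_s: 40.33
tcp_pos: [0.4965, -0.3251, 0.0505]
ee_rot: [[0.914, 0.067, 0.399], [0.063, -0.998, 0.023], [0.4, 0.004, -0.917]]
wrist_force: [-0.3, 0.0, -2.0]
gripper_width: 0.644
gripper_force: 30.0
```

Request:
{"api": "move_arm", "payload": {"targets": "0 0 -.2 0;0 0 -.2 0;0 0 -.1 0;0 0 0 0"}}

```text
time_s: 40.67
tcp_pos: [0.4963, -0.3256, 0.0381]
ee_rot: [[0.914, 0.066, 0.4], [0.062, -0.998, 0.023], [0.4, 0.004, -0.916]]
wrist_force: [0.3, -0.2, -1.8]
gripper_width: 0.64
gripper_force: 30.0
```

Request:
{"api": "move_arm", "payload": {"targets": "0 0 -.2 0;0 0 -.2 0;0 0 -.1 0;0 0 0 0"}}

```text
time_s: 41.0
tcp_pos: [0.4959, -0.3263, 0.0287]
ee_rot: [[0.913, 0.068, 0.402], [0.064, -0.998, 0.022], [0.402, 0.005, -0.915]]
wrist_force: [-11.4, 2.7, 19.2]
gripper_width: 0.644
gripper_force: 30.0
```

Request:
{"api": "move_arm", "payload": {"targets": "0 0 -.15 0;0 0 -.1 0;0 0 0 0"}}

```text
time_s: 41.25
tcp_pos: [0.4949, -0.3263, 0.0227]
ee_rot: [[0.913, 0.068, 0.401], [0.064, -0.998, 0.022], [0.402, 0.005, -0.916]]
wrist_force: [-14.7, 3.3, 22.4]
gripper_width: 0.64
gripper_force: 30.0
```

Request:
{"api": "move_arm", "payload": {"targets": "-.1 0 -.15 0;-.1 0 -.1 0;0 0 0 0"}}

```text
time_s: 41.5
tcp_pos: [0.4912, -0.3267, 0.0157]
ee_rot: [[0.913, 0.067, 0.403], [0.063, -0.998, 0.021], [0.403, 0.006, -0.915]]
wrist_force: [-8.9, 1.2, 13.9]
gripper_width: 0.638
gripper_force: 30.0
```

```bash
python3 gp.py
python3 - <<'E'
from h import *
s=capture("side");hsv=cv2.cvtColor(s["image"],cv2.COLOR_BGR2HSV)
m=cv2.inRange(hsv,(0,110,40),(8,255,255))|cv2.inRange(hsv,(172,110,40),(180,255,255));m[:150]=0
for k in cv2.findContours(m,0,2)[0]:
    if cv2.contourArea(k)>15:print(cv2.minAreaRect(k),cv2.boundingRect(k),onz(s,cv2.minAreaRect(k)[0],.02).round(3))
m=cv2.inRange(hsv,(105,120,60),(125,255,255));m[:200]=0;m[300:]=0;k=max(cv2.findContours(m,0,2)[0],key=cv2.contourArea);print("tray",cv2.boundingRect(k))
i0=cv2.imread("pics/side0.png");h0=cv2.cvtColor(i0,cv2.COLOR_BGR2HSV);m=cv2.inRange(h0,(105,120,60),(125,255,255));m[:200]=0;m[300:]=0;k=max(cv2.findContours(m,0,2)[0],key=cv2.contourArea);print("tray0",cv2.boundingRect(k))
E
```

```text
41.5 grasp u,n,y mm -327.10210041369874 49.87383690004491 -459.8398545401122 [ 0.4912 -0.3267  0.0157] [[0.913, 0.067, 0.403], [0.063, -0.998, 0.021], [0.403, 0.006, -0.915]] [-8.9  1.2 13.9] [-25.9  26.9 -21.5 -29.6 -23.2 145.3] 55.47070905267202 29.999336125329137
((357.2000427246094, 252.10003662109375), (8.497058868408203, 16.099689483642578), 26.56505012512207) (354, 245, 11, 17) [ 0.496 -0.361  0.02 ]
tray (323, 240, 71, 39)
tray0 (321, 239, 73, 40)
```

Now release and withdraw upward along the tool.

Request:
{"api": "move_arm", "payload": {"targets": "0 0 0 0;0 0 0 0;0 0 0 0;-.2 0 .4 0;-.35 0 .8 0;-.35 0 .8 0;-.4 0 .9 0;-.4 0 .9 0", "gripper": 68}}

```text
time_s: 42.22
tcp_pos: [0.4481, -0.3256, 0.1094]
ee_rot: [[0.914, 0.067, 0.399], [0.063, -0.998, 0.023], [0.4, 0.004, -0.917]]
wrist_force: [0.2, -0.4, -0.3]
gripper_width: 0.779
gripper_force: 0.0
```

Run:
```python
from h import *
from k3 import *
s=capture("side");hsv=cv2.cvtColor(s["image"],cv2.COLOR_BGR2HSV)
m=cv2.inRange(hsv,(0,110,40),(8,255,255))|cv2.inRange(hsv,(172,110,40),(180,255,255));m[:150]=0
for k in cv2.findContours(m,0,2)[0]:
    if cv2.contourArea(k)>15:print(cv2.minAreaRect(k),cv2.boundingRect(k),onz(s,cv2.minAreaRect(k)[0],.02).round(3))
st=sense();R_=st["ee_rot"];d=R_[:,2];x=R_[:,0];print(st["time_s"],st["tcp_pos"],st["wrist_force"],st["gripper_width"])
p=st["tcp_pos"]
A=bar(95)+.008*d+.025*x
W=[("hi",A-.12*d),("in",A)]+[(t,bar(t)+.008*d+.0155*x) for t in (95,85,75,65,55,45)]+[("lift",bar(45)-.03*d)]+[(t,bar(t)-.006*d) for t in (45,35,25,15,5,0,-2)]
for nm,P in W:
    q,a,b=ik(P,d,6)[0];print(nm,P.round(4),q.round(0),a.round(1),b.round(1),((P-p)/.025).round(2));p=P
```

```text
((366.5, 257.0), (10.0, 17.0), 90.0) (358, 252, 18, 11) [ 0.472 -0.328  0.02 ]
42.2667 [ 0.4487951  -0.32689889  0.11445325] [-0.73486014  0.35160118  2.33520965] 0.7813937858854212
hi [0.5816 0.1878 0.4391] [ 40.   4.  -2.  16. -65.] 0.0 0.0 [ 5.31 20.59 12.99]
in [0.6303 0.19   0.3294] [ 36.  11. -10.  17. -50.] 0.0 0.0 [ 1.94  0.09 -4.39]
95 [0.6216 0.1894 0.3256] [ 37.  10. -12.  18. -49.] 0.0 0.0 [-0.35 -0.02 -0.15]
85 [0.5977 0.1823 0.3174] [ 38.   8. -16.  18. -48.] 0.0 0.0 [-0.96 -0.28 -0.33]
75 [0.5755 0.1757 0.305 ] [ 39.   6. -21.  20. -46.] 0.0 0.0 [-0.89 -0.26 -0.5 ]
65 [0.5557 0.1699 0.2888] [ 40.   4. -25.  21. -43.] 0.0 0.0 [-0.79 -0.23 -0.65]
55 [0.5389 0.1649 0.2692] [ 40.   3. -30.  23. -40.] 0.0 0.0 [-0.67 -0.2  -0.78]
45 [0.5257 0.161  0.2469] [ 41.   3. -34.  25. -37.] 0.0 0.0 [-0.53 -0.16 -0.89]
lift [0.4962 0.1593 0.2753] [ 44.  -2. -34.  24. -42.] 0.0 0.0 [-1.18 -0.07  1.14]
45 [0.5059 0.1597 0.2534] [ 43.   0. -36.  25. -38.] 0.0 0.0 [ 0.39  0.02 -0.88]
35 [0.4965 0.1569 0.229 ] [ 43.   1. -40.  28. -34.] 0.0 0.0 [-0.37 -0.11 -0.97]
25 [0.4914 0.1554 0.2033] [ 42.   2. -44.  32. -29.] 0.0 0.0 [-0.21 -0.06 -1.03]
15 [0.4906 0.1552 0.1771] [ 41.   4. -48.  38. -24.] 0.0 0.0 [-0.03 -0.01 -1.05]
5 [0.4942 0.1562 0.1511] [ 38.   6. -52.  48. -18.] 0.0 0.0 [ 0.14  0.04 -1.04]
0 [0.4976 0.1573 0.1384] [ 35.   7. -53.  56. -15.] 0.0 0.0 [ 0.14  0.04 -0.51]
-2 [0.4993 0.1577 0.1335] [ 34.   8. -54.  60. -14.] 0.0 0.0 [ 0.07  0.02 -0.2 ]
```

The carrier lies in the tray at about (0.472, -0.328). Now to the back of the bar to shut the door.

Request:
{"api": "move_arm", "payload": {"targets": ".1 1 1 0;.1 1 1 0;.1 1 1 0;.1 1 1 0;.1 1 1 0;.1 1 1 0;.1 1 1 0;.1 1 1 0;.1 1 1 0;.2 1 1 0", "gripper": 0}}

```text
time_s: 43.1
tcp_pos: [0.4753, -0.0748, 0.3603]
ee_rot: [[0.914, 0.066, 0.401], [0.062, -0.998, 0.023], [0.402, 0.004, -0.916]]
wrist_force: [1.3, 0.4, -0.5]
gripper_width: 0.111
gripper_force: 0.0
```

Request:
{"api": "move_arm", "payload": {"targets": ".4 1 1 0;.4 1 1 0;.4 1 1 0;.4 1 .3 0;.4 1 0 0;.4 1 0 0;.4 1 0 0;.5 1 0 0;.5 1 0 0;.5 1 0 0"}}

```text
time_s: 43.93
tcp_pos: [0.584, 0.1754, 0.4412]
ee_rot: [[0.914, 0.067, 0.4], [0.063, -0.998, 0.023], [0.401, 0.004, -0.916]]
wrist_force: [0.2, -0.1, 0.6]
gripper_width: 0.001
gripper_force: 0.0
```

```bash
cat > cl.py <<'E'
from k3 import *
from station import sense
st=sense();R_=st["ee_rot"];d=R_[:,2];x=R_[:,0];p=st["tcp_pos"];A=bar(95)+.008*d+.025*x
print(st["time_s"],p,R_.round(3).tolist(),st["wrist_force"].round(1),"to hi",((A-.12*d-p)/.025).round(2),"to in",((A-p)/.025).round(2),"to tip45",((bar(45)-.006*d-p)/.025).round(2),"to shut",((bar(0)-.006*d-p)/.025).round(2))
E
python3 cl.py
```

```text
43.9333 [0.58395806 0.17539794 0.44121785] [[0.914, 0.067, 0.4], [0.063, -0.998, 0.023], [0.401, 0.004, -0.916]] [ 0.2 -0.1  0.6] to hi [-0.07  0.47 -0.08] to in [ 1.85  0.58 -4.48] to tip45 [-3.12 -0.63 -7.51] to shut [ -3.45  -0.73 -12.11]
```

Request:
{"api": "move_arm", "payload": {"targets": ".3 0 -.7 0;.3 0 -.7 0;.3 0 -.7 0;.3 0 -.7 0;.3 0 -.7 0;.2 0 -.7 0;0 0 0 0"}}

```text
time_s: 44.52
tcp_pos: [0.6256, 0.1736, 0.3315]
ee_rot: [[0.917, 0.066, 0.394], [0.063, -0.998, 0.02], [0.395, 0.007, -0.919]]
wrist_force: [-0.0, 0.1, -0.6]
gripper_width: 0.001
gripper_force: 0.1
```

```bash
python3 cl.py
```

```text
44.5167 [0.62555205 0.17355455 0.33150286] [[0.917, 0.066, 0.394], [0.063, -0.998, 0.02], [0.395, 0.007, -0.919]] [-0.   0.1 -0.6] to hi [-1.7   0.56  4.32] to in [ 0.19  0.66 -0.09] to tip45 [-4.78 -0.55 -3.12] to shut [-5.12 -0.65 -7.72]
```

Request:
{"api": "move_arm", "payload": {"targets": "-.2 0 -.1 0;-.48 -.14 -.17 0;-.48 -.14 -.17 0;-.45 -.13 -.25 0;-.45 -.13 -.25 0;-.4 -.11 -.32 0;-.4 -.11 -.32 0;-.34 -.1 -.39 0;-.34 -.1 -.39 0;0 0 0 0"}}

```text
time_s: 45.35
tcp_pos: [0.5358, 0.1493, 0.277]
ee_rot: [[0.914, 0.067, 0.399], [0.063, -0.998, 0.023], [0.4, 0.004, -0.916]]
wrist_force: [-0.2, -0.8, -1.0]
gripper_width: 0.004
gripper_force: 0.0
```

```bash
python3 cl.py
python3 - <<'E'
from h import *
s=capture("side");cv2.imwrite("pics/c7.png",s["image"])
# clear panel free-left corner: find grey door? print predicted free corner pixels per angle for check
E
```

```text
45.35 [0.53580662 0.14925721 0.27701422] [[0.914, 0.067, 0.399], [0.063, -0.998, 0.023], [0.4, 0.004, -0.916]] [-0.2 -0.8 -1. ] to hi [1.86 1.52 6.49] to in [3.78 1.63 2.09] to tip45 [-1.2   0.42 -0.94] to shut [-1.53  0.32 -5.54]
```

Request:
{"api": "move_arm", "payload": {"targets": "-.28 -.08 -.45 0;-.28 -.08 -.45 0;0 0 0 0;.1 0 .3 0;-.3 0 .8 0;-.6 0 .5 0;-.5 .2 0 0;0 0 0 0"}}

```text
time_s: 46.07
tcp_pos: [0.4917, 0.1524, 0.298]
ee_rot: [[0.912, 0.068, 0.404], [0.063, -0.998, 0.026], [0.405, 0.001, -0.914]]
wrist_force: [-0.5, -0.1, -1.1]
gripper_width: 0.008
gripper_force: 0.0
```

```bash
python3 cl.py
python3 - <<'E'
from h import *
from k3 import *
s=capture("side");i=s["image"]
for th in (35,45,55,65):
    a=np.radians(215-th);f=hz+.156*(e*np.cos(a)+np.array([0,0,np.sin(a)]))+.1*yb
    q=px(s,f).round().astype(int);print(th,q,[i[q[1]+k,q[0]].tolist() for k in(-6,-3,0,3,6)])
g=cv2.cvtColor(i,cv2.COLOR_BGR2GRAY);
for r in range(230,350,8):print(r,g[r,320:400:4].tolist())
E
```

```text
46.0667 [0.49173617 0.1524173  0.29795956] [[0.912, 0.068, 0.404], [0.063, -0.998, 0.026], [0.405, 0.001, -0.914]] [-0.5 -0.1 -1.1] to hi [3.6  1.38 5.65] to in [5.54 1.5  1.26] to tip45 [ 0.57  0.29 -1.78] to shut [ 0.23  0.19 -6.38]
35 [382 309] [[47, 47, 48], [35, 41, 37], [49, 45, 44], [42, 40, 42], [43, 39, 39]]
45 [381 294] [[44, 41, 42], [37, 33, 41], [36, 35, 38], [119, 125, 123], [39, 41, 42]]
55 [377 280] [[97, 50, 31], [33, 37, 37], [40, 41, 41], [48, 44, 47], [35, 38, 37]]
65 [371 267] [[24, 31, 135], [101, 53, 26], [100, 52, 31], [105, 57, 35], [98, 50, 27]]
230 [161, 17, 39, 33, 39, 39, 40, 35, 41, 35, 32, 140, 88, 94, 93, 86, 190, 18, 42, 41]
238 [45, 38, 42, 37, 36, 49, 39, 39, 38, 36, 98, 85, 215, 148, 165, 200, 118, 81, 39, 41]
246 [43, 49, 49, 55, 52, 42, 31, 33, 35, 53, 49, 44, 50, 50, 48, 45, 40, 33, 32, 46]
254 [43, 50, 86, 79, 138, 151, 149, 40, 33, 44, 93, 87, 96, 85, 88, 82, 84, 46, 34, 43]
262 [204, 196, 200, 204, 201, 205, 143, 32, 95, 51, 36, 38, 56, 61, 96, 93, 118, 100, 76, 39]
270 [188, 192, 192, 191, 190, 189, 188, 141, 85, 68, 105, 33, 56, 53, 43, 53, 62, 53, 55, 38]
278 [189, 190, 184, 183, 184, 181, 181, 182, 194, 132, 82, 30, 34, 42, 40, 43, 36, 40, 36, 40]
286 [184, 188, 188, 188, 183, 191, 184, 184, 187, 183, 129, 28, 59, 138, 39, 35, 44, 43, 39, 46]
294 [186, 189, 187, 187, 186, 186, 188, 188, 186, 189, 184, 196, 132, 126, 131, 28, 42, 41, 41, 47]
302 [200, 208, 179, 189, 184, 188, 189, 146, 140, 139, 142, 66, 73, 38, 39, 38, 45, 36, 42, 44]
310 [137, 144, 149, 107, 70, 73, 42, 45, 39, 42, 44, 30, 43, 48, 45, 37, 44, 42, 43, 44]
318 [77, 81, 83, 78, 82, 83, 43, 43, 46, 43, 39, 42, 37, 39, 43, 44, 45, 43, 39, 43]
326 [81, 87, 78, 76, 80, 84, 81, 95, 99, 90, 90, 94, 90, 93, 89, 92, 96, 92, 120, 93]
334 [31, 80, 78, 81, 79, 70, 76, 75, 102, 94, 95, 97, 89, 87, 86, 91, 117, 99, 93, 86]
342 [81, 79, 66, 75, 76, 79, 75, 72, 79, 97, 94, 99, 92, 88, 95, 91, 95, 87, 91, 89]
```

The door is at about 44°. Now I'll press it down from above with the fingertips.

Request:
{"api": "move_arm", "payload": {"targets": ".3 .1 -.7 0;.25 .1 -.8 0;0 0 -.2 0;-.19 -.05 -.49 0;-.19 -.05 -.49 0;-.1 -.03 -.51 0;-.1 -.03 -.51 0;0 0 0 0"}}

```text
time_s: 46.78
tcp_pos: [0.4898, 0.1507, 0.1999]
ee_rot: [[0.916, 0.066, 0.397], [0.064, -0.998, 0.019], [0.397, 0.008, -0.918]]
wrist_force: [-0.7, -0.7, -0.7]
gripper_width: 0.007
gripper_force: 0.0
```

```bash
cat > ck.py <<'E'
import cl
from h import *
from k3 import *
s=capture("side");g=cv2.cvtColor(s["image"],cv2.COLOR_BGR2GRAY)
# door left edge mid-length points: grey frame (110-150) near predicted location
for th in range(0,50,5):
    v=[]
    for L_ in (.15,.14,.12):
        a=np.radians(215-th);f=hz+L_*(e*np.cos(a)+np.array([0,0,np.sin(a)]))+.1*yb
        q=px(s,f).round().astype(int);v.append(g[q[1]-3:q[1]+4,q[0]].tolist())
    print(th,v)
E
python3 ck.py
```

```text
46.7833 [0.48975235 0.15070237 0.19993374] [[0.916, 0.066, 0.397], [0.064, -0.998, 0.019], [0.397, 0.008, -0.918]] [-0.7 -0.7 -0.7] to hi [3.72 1.48 9.58] to in [5.62 1.57 5.17] to tip45 [0.65 0.36 2.14] to shut [ 0.32  0.26 -2.46]
0 [[50, 51, 45, 56, 88, 62, 81], [85, 76, 72, 74, 72, 65, 84], [75, 76, 72, 76, 63, 63, 86]]
5 [[96, 82, 90, 92, 92, 94, 104], [56, 55, 56, 50, 62, 60, 58], [79, 78, 79, 73, 76, 73, 76]]
10 [[117, 93, 91, 88, 90, 115, 90], [121, 111, 112, 113, 118, 62, 151], [116, 115, 113, 110, 85, 117, 101]]
15 [[93, 122, 84, 89, 95, 87, 114], [86, 94, 123, 96, 92, 92, 91], [85, 92, 94, 89, 94, 91, 93]]
20 [[56, 98, 89, 91, 87, 90, 88], [69, 98, 94, 90, 97, 93, 88], [69, 77, 95, 94, 120, 95, 88]]
25 [[26, 151, 124, 117, 125, 124, 67], [122, 120, 121, 122, 126, 117, 64], [197, 159, 130, 130, 125, 59, 72]]
30 [[39, 45, 45, 39, 37, 42, 38], [24, 109, 124, 122, 122, 121, 120], [123, 195, 191, 182, 184, 180, 190]]
35 [[32, 43, 41, 40, 45, 40, 40], [36, 45, 36, 39, 40, 32, 35], [122, 123, 120, 113, 122, 123, 195]]
40 [[35, 42, 42, 42, 46, 40, 46], [38, 40, 44, 37, 41, 41, 36], [121, 122, 121, 124, 125, 127, 122]]
45 [[39, 36, 38, 39, 38, 41, 41], [47, 42, 34, 40, 44, 37, 41], [128, 125, 123, 121, 121, 122, 121]]
```

Request:
{"api": "move_arm", "payload": {"targets": "0 0 -.5 0;.03 .02 -.5 0;.07 .02 -.5 0;.07 .02 -.5 0;.07 .02 -.25 0;0 0 0 0"}}

```text
time_s: 47.33
tcp_pos: [0.4977, 0.1539, 0.1456]
ee_rot: [[0.914, 0.066, 0.4], [0.063, -0.998, 0.021], [0.401, 0.006, -0.916]]
wrist_force: [-0.2, -1.4, -0.9]
gripper_width: 0.004
gripper_force: 0.0
```

Request:
{"api": "move_arm", "payload": {"targets": ".05 .02 -.2 0;.05 0 -.15 0;0 0 0 0"}}

```text
time_s: 47.58
tcp_pos: [0.5008, 0.1554, 0.1401]
ee_rot: [[0.912, 0.068, 0.405], [0.063, -0.998, 0.024], [0.406, 0.003, -0.914]]
wrist_force: [-10.4, -0.3, 12.3]
gripper_width: 0.004
gripper_force: 7.6
```

```bash
python3 cl.py
```

```text
47.5833 [0.50080467 0.15536653 0.14005575] [[0.912, 0.068, 0.405], [0.063, -0.998, 0.024], [0.406, 0.003, -0.914]] [-10.4  -0.3  12.3] to hi [ 3.23  1.27 11.96] to in [5.18 1.39 7.58] to tip45 [0.2  0.17 4.53] to shut [-0.13  0.07 -0.06]
```

Request:
{"api": "move_arm", "payload": {"targets": "0 0 -.15 0;0 0 0 0;0 0 0 0"}}

```text
time_s: 47.83
tcp_pos: [0.5011, 0.1554, 0.1395]
ee_rot: [[0.91, 0.067, 0.41], [0.062, -0.998, 0.026], [0.411, 0.002, -0.912]]
wrist_force: [-25.0, -4.0, 31.9]
gripper_width: 0.007
gripper_force: 20.0
```

```bash
python3 ck.py | head -5
```

```text
47.8333 [0.5011363  0.15541774 0.13954213] [[0.91, 0.067, 0.41], [0.062, -0.998, 0.026], [0.411, 0.002, -0.912]] [-25.   -4.   31.9] to hi [ 3.2   1.26 11.98] to in [5.16 1.38 7.6 ] to tip45 [0.19 0.17 4.55] to shut [-0.14  0.07 -0.04]
0 [[94, 97, 107, 71, 66, 59, 92], [100, 101, 106, 69, 62, 58, 81], [105, 116, 78, 65, 67, 69, 86]]
5 [[94, 91, 90, 87, 88, 92, 95], [75, 93, 92, 93, 89, 105, 98], [105, 97, 123, 180, 197, 187, 111]]
10 [[117, 88, 86, 90, 89, 115, 81], [122, 113, 106, 112, 117, 62, 153], [30, 21, 22, 24, 35, 41, 101]]
15 [[96, 122, 86, 89, 96, 86, 114], [93, 86, 126, 90, 91, 91, 91], [31, 28, 29, 25, 29, 28, 34]]
```

The stiff stop shows the door is shut. I'll back off and withdraw.

Request:
{"api": "move_arm", "payload": {"targets": "-.05 0 .3 0;-.2 0 .6 0;-.35 0 .8 0;-.4 0 .9 0;-.4 .3 1 0;-.3 .6 1 0;0 1 .5 0;0 1 0 0;0 1 0 0;0 0 0 0"}}

```text
time_s: 48.72
tcp_pos: [0.4576, 0.2572, 0.2634]
ee_rot: [[0.913, 0.071, 0.402], [0.065, -0.997, 0.029], [0.403, 0.0, -0.915]]
wrist_force: [-0.1, -0.2, 0.3]
gripper_width: 0.004
gripper_force: 0.0
```

Run:
```python
from h import *
from k3 import *
t=capture("top");s=capture("side");g=cv2.cvtColor(s["image"],cv2.COLOR_BGR2GRAY)
a0=cv2.imread("pics/top0.png");hs=lambda i:cv2.cvtColor(i,cv2.COLOR_BGR2HSV)
for nm,i in(("0",a0),("now",t["image"])):
    h=hs(i);m=cv2.inRange(h,(105,120,60),(125,255,255));m[:,:340]=0;m[:,440:]=0;k=max(cv2.findContours(m,0,2)[0],key=cv2.contourArea);print(nm,"tray",cv2.minAreaRect(k))
    m=cv2.inRange(h,(0,150,60),(8,255,255));m[:170]=0;print(nm,"red",[cv2.boundingRect(k) for k in cv2.findContours(m,0,2)[0] if cv2.contourArea(k)>15])
for nm,(x,y,w,h_) in dict(bottle=(338,190,32,36),tester=(288,184,36,28),tape=(436,274,42,42)).items():
    print(nm,np.abs(a0[y:y+h_,x:x+w].astype(int)-t["image"][y:y+h_,x:x+w]).mean().round(1))
for th in (0,2,4,6):
    a=np.radians(215-th);v=[]
    for L_ in (.15,.13,.11):
        f=hz+L_*(e*np.cos(a)+np.array([0,0,np.sin(a)]))+.1*yb;q=px(s,f).round().astype(int);v.append((q.tolist(),g[q[1]-4:q[1]+5,q[0]].tolist()))
    print(th,v)
st=sense();print(st["time_s"],st["tcp_pos"],st["wrist_force"])
```

```text
0 tray ((393.1879577636719, 272.1948547363281), (70.29026794433594, 63.18489456176758), 86.633544921875)
0 red []
now tray ((393.1637878417969, 272.2845153808594), (70.11410522460938, 63.12617492675781), 86.633544921875)
now red [(383, 276, 18, 15)]
bottle 1.2
tester 1.1
tape 1.1
0 [([363, 356], [112, 116, 117, 128, 70, 70, 64, 99, 84]), ([353, 352], [137, 112, 118, 89, 68, 73, 69, 85, 81]), ([344, 347], [190, 130, 111, 124, 71, 70, 65, 74, 81])]
2 [([364, 354], [97, 91, 86, 108, 116, 118, 97, 63, 74]), ([355, 350], [115, 112, 109, 114, 145, 117, 70, 73, 80]), ([345, 346], [180, 190, 178, 103, 118, 81, 71, 68, 69])]
4 [([366, 351], [94, 93, 89, 88, 92, 94, 90, 112, 116]), ([356, 347], [116, 115, 110, 114, 115, 114, 111, 117, 120]), ([346, 344], [185, 183, 186, 188, 195, 109, 111, 109, 69])]
6 [([367, 349], [117, 92, 97, 93, 90, 100, 92, 91, 94]), ([358, 345], [104, 65, 76, 99, 116, 111, 113, 114, 120]), ([348, 342], [151, 204, 187, 183, 174, 183, 185, 192, 110])]
48.8167 [0.45666849 0.25353158 0.26172155] [-0.17263521 -0.13699181  0.03721644]
```

Door shut, tray and bystanders unmoved, red carrier in the tray, arm clear. Handing in.

```bash
python3 -c "
from station import *
print(finish_job())"
```

```text
the job is handed in; nothing more can be done
None
```

I handed the job in at about 49 s: the door was opened to its stop and is shut again, the red carrier lies in the blue tray, and the bottle, tape and meter did not move, but a brief unexplained wrist force of about 67 N at 15.5 s during a free-space turn could count against the 40 N pressing limit.

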